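Square filter plates and load the reader carriage

TASK

Load every filter plate in the grey tray into the nest of its own colour on the white reader carriage, one plate at a time in the order red, yellow, green, blue (one may be missing). Lift each plate out of the tray by its knob, lay it on the blue squaring plate and slide it fully home into the corner, square against the side pads and the end pad, and let go; then pick it up by the slab's long edges and lay it flat in its nest. Leave the other things on the bench alone.

Things in the scene. Friction and masses are not known exactly. Their poses are not given: they have to be found in the camera images.
- tray: Fixed grey storage tray, 252 x 150 x 20 mm; origin at the centre of its underside, x along the length of the pockets. Four pockets, two by two (centres at x = +-62, y = +-37.5 mm), each 115 x 55 mm and 14 mm deep, floor 6 mm above the worktop. Which plate stands in which pocket varies, and a pocket may be empty.
- squaring_plate: Fixed flat blue-painted metal plate, 170 x 110 x 10 mm, origin at the centre of its underside. On it stand dark steel pads, 14 mm high, 10 mm thick: two side pads with faces at y = +25 mm, covering x = -55..-31 and +31..+55 mm (a finger fits the 62 mm gap), and one end pad with its face at x = +55 mm, covering y = -12..+12 mm. The -x and -y sides are open.
- squared_spot (a point): Where the underside centre of a plate lies when the plate is squared in the corner: on the top face of the squaring plate (10 mm above the worktop), axes as the squaring plate (a plate then lies with its length along x).
- carriage: Fixed white reader carriage, 286 x 172 x 8 mm, origin at the centre of its underside. Four nests, two by two (139 mm apart in x, 95 mm in y), each 120 x 60 mm inside, with black stops across the ends and ears at the corners, all 10 mm high above the nest floor; the middle 82 mm of each long side is open for fingers.
- nest_red (a point): Centre of the floor of the nest with the red dot and red strip at its outer side, 8 mm above the worktop; axes as the carriage (nest length along x).
- nest_yellow (a point): Centre of the floor of the nest with the yellow dot and yellow strip at its outer side, 8 mm above the worktop; axes as the carriage (nest length along x).
- nest_green (a point): Centre of the floor of the nest with the green dot and green strip at its outer side, 8 mm above the worktop; axes as the carriage (nest length along x).
- nest_blue (a point): Centre of the floor of the nest with the blue dot and blue strip at its outer side, 8 mm above the worktop; axes as the carriage (nest length along x).
- plate_red: Loose white filter plate, two dark windows, about 0.15 kg; slab 110 (x) x 50 (y) x 15 mm (z), origin at the centre of its underside. Mid-top stands a round red knob, 20 mm diameter, reaching 15 to 43 mm above the underside; in the tray it is the only thing to grip (the slab stands 1 mm proud). Lies knob up, either way round. None throughout if absent.
- plate_yellow: Loose white filter plate, two dark windows, about 0.15 kg; slab 110 (x) x 50 (y) x 15 mm (z), origin at the centre of its underside. Mid-top stands a round yellow knob, 20 mm diameter, reaching 15 to 43 mm above the underside; in the tray it is the only thing to grip (the slab stands 1 mm proud). Lies knob up, either way round. None throughout if absent.
- plate_green: Loose white filter plate, two dark windows, about 0.15 kg; slab 110 (x) x 50 (y) x 15 mm (z), origin at the centre of its underside. Mid-top stands a round green knob, 20 mm diameter, reaching 15 to 43 mm above the underside; in the tray it is the only thing to grip (the slab stands 1 mm proud). Lies knob up, either way round. None throughout if absent.
- plate_blue: Loose white filter plate, two dark windows, about 0.15 kg; slab 110 (x) x 50 (y) x 15 mm (z), origin at the centre of its underside. Mid-top stands a round blue knob, 20 mm diameter, reaching 15 to 43 mm above the underside; in the tray it is the only thing to grip (the slab stands 1 mm proud). Lies knob up, either way round. None throughout if absent.
- petri_stack: Bystander, loose: stack of clear petri dishes, 63 mm diameter, 38 mm high; origin at the centre of its underside.
- reagent: Bystander, loose: small bottle with orange cap, 36 x 36 x 67 mm; origin at the centre of its underside.
- timer: Bystander, loose: white timer, 19 x 64 x 62 mm; origin at the centre of its underside.
- film_box: Bystander, loose: long white film carton, 62 x 300 x 55 mm; origin at the centre of its underside.

How it is judged:
By the outcome, as a careful person would: the job done as asked, in the order asked, and still so for the second after the job is handed in, with the robot touching nothing.
Of plate_red, plate_yellow, plate_green, plate_blue only 3 to 4 are there at a start; the rules pass over those that are not, and their reading is None.
At some moment in a run one of plate_red, plate_yellow, plate_green, plate_blue may be knocked a few centimetres aside while the robot is not near it.
Once in a run the grip may slacken for a moment while it holds something.
It also fails if it takes over 210 s, if anything falls off the work surface, if the arm or the gripper's body presses on something with over 40 N, if the wrist force passes 120 N, or if a joint passes its speed limit or range.

ROBOT

A 7-joint arm with a two-finger parallel gripper is mounted at the origin on a cart in front of the work surface, level with it; the furniture and walls round the work are solid. World frame = base frame: x ahead of the robot, y to its left, z up, the work surface at z = 0. Lengths are in m, angles in rad, forces in N, time in s.
With the tool pointing down it reaches from about 0.4 to 0.85 m from the base axis. Payload 10.4 kg.
Tool frame: the origin (TCP) lies on the centre line of the jaws, within the pads' length; the fingertips stand 11 mm ahead of it and the grasp point (between the pads) lies 8 mm behind it; z points along the fingers, y is the line along which they close (so a half turn about z gives the same grasp; the last joint's range is limited). The gripper opens to 87 mm and grips with 3 to 60 N. Pads are 19 mm wide; open, the fingers measure 117 mm over their backs; the gripper's body (75 mm by 190 mm) begins 51 mm behind the grasp point.
Start: joints at [1.079, 0.332, -0.065, 1.46, 0.022, 1.35, -0.088], TCP at [0.282, -0.558, 0.234] pointing down, gripper open.
Joint ranges: [-2.6, 2.6], [-0.5, 2.12], [-1.47, 1.34], [0.16, 2.42], [-1.27, 4.41], [0.06, 2.06], [-2.6, 2.6]. Speed limits (rad/s): [2.22, 2.22, 2.79, 2.79, 3.14, 3.14, 3.14].

INTERFACE

Orientations are given as a unit quaternion [x, y, z, w].
In Python, from bench import r gives the robot as it stands.
- The arm moves only by the shell command python3 -m pendant 'ROWS' [OPENING] [FORCE]. ROWS is JSON, a list of rows, each a list of 4 numbers: the shift along the tool's x, y, z in m, then the turn about the tool's z in rad. A call has 1 to 8 rows; each row shifts and turns the commanded pose from where the row before left it, along the tool's axes as they then stand; what a row does not reach is not made up. A row lasts 1/12 s, in which the tool goes at most 41.7 mm and 7.16 degrees, less where a joint would pass 70% of its speed; a pose out of reach is approached as far as the arm can. A call with a gripper value outside its range is refused whole. OPENING is the opening, from 0 (shut) to 1 (fully open), set as the call begins (- or left out, the last holds). The fingers move at their own pace and stop on an object; FORCE is the grip in N (left out, the last holds). Time passes only in rows, so rows that do not move let the fingers close. It gives the time, the measured TCP pose, the force, the opening and the grip force at its end, in the units of the state.
- r.read_state(): the state, without advancing time (a new reading comes with each control period).
- r.camera(name): name is "side" or "top" or "wrist"; returns a dict with "img" (400x640x3 uint8, red, green, blue), "camera_matrix" (3x3 intrinsics, pixels), "xyz" and "attitude" of the camera in the world. Camera axes: x right, y down, z forward; pixel columns grow to the right and rows downward; lengths in m; the calibration is good to about 2 mm. A picture is of the moment at which its call begins. There is no depth.
- r.close_job(): hands the job in; it is judged then, once.
Trained networks look in the newest picture that a camera, given by its name, has taken for a name from the list of things; names that differ only in an ending like _2 or _b are one class to them, and where a whole thing is asked for, a point or a joint stands for the part that bears it (a point fixed in the world has none). Each returns a list of dicts, best first, with "score" (0 to 1); they miss things now and then, are a little off and sometimes report something else, mostly with a low value. They report only what shows in the picture. A call takes as long as a camera call.
- r.outline_of(thing, camera): "mask" (400x640 bool, what is visible of it) and "bbox" ([centre column, centre row, width, height] in pixels, round what is visible of it).
The state is a dict: "time": time; "joint_positions": joint angles; "joint_vel": joint speeds; "joint_torque": joint torques, N m; "ee_pos": TCP position; "eef_rot": TCP orientation; "ft_force": force on the tool from outside, world axes, zero at the start; "torque": the same for the moment, N m; "width": finger opening in m; "grip_force": force on a finger pad.
Only numpy, scipy, OpenCV 4.12 (cv2) and the standard library are available. Lean on these libraries where they do the work, as an engineer would, in place of code of your own. Each camera call takes 0.05 s, during which the arm holds its last target. There are 200 camera calls.

## Working session

There is one attempt and no reset: what is moved stays moved. The work goes in short steps, Python scripts to look and compute and a shell command to move; the robot and the scene stay as the last step left them, time stands still between calls to the robot, and variables do not carry over. Pictures are saved under pics/ and viewed, at most 14 in all, crops included, and the job is handed in when it is done.

```bash
ls; mkdir -p pics; python3 - <<'E'
from bench import r
import cv2
s=r.read_state()
for k in s: print(k,s[k])
for c in ("top","side"):
    d=r.camera(c); print(c,d["camera_matrix"],d["xyz"],d["attitude"])
    cv2.imwrite(f"pics/{c}0.png",d["img"][:,:,::-1])
    for n in ["tray","squaring_plate","carriage","plate_red","plate_yellow","plate_green","plate_blue","petri_stack","reagent","timer","film_box"]:
        print(n,[(round(o["score"],2),[round(float(v)) for v in o["bbox"]]) for o in r.outline_of(n,c)][:2])
E
```

```text
pics
time 0.0
joint_positions [ 1.0793835   0.33287201 -0.06468888  1.46097723  0.02158106  1.34989276
 -0.08850244]
joint_vel [ 0.00057414 -0.00073996 -0.00110331 -0.00247261 -0.00091728 -0.00130486
 -0.00067621]
joint_torque [-8.04805622e-04 -6.23259616e+01  2.40376359e-02 -3.89904177e+01
 -6.14359835e-02  3.95519729e-02  1.06567563e-04]
ee_pos [ 0.28221166 -0.55722372  0.23273667]
eef_rot [ 9.72651587e-01  2.32267864e-01 -1.95031425e-04 -7.00731334e-04]
ft_force [0.70670908 0.67919584 0.19862323]
torque [-0.02709214 -0.02293705  0.0091073 ]
grip_force 0.0
width 0.08729798779543885
top [[471.44761905   0.         322.53359103]
 [  0.         471.44761905 199.21652055]
 [  0.           0.           1.        ]] [0.34547653 0.01257662 1.44657362] [-0.69626624  0.71316662 -0.05504757  0.0598036 ]
tray [(0.72, [243, 211, 63, 89])]
squaring_plate [(0.77, [324, 214, 39, 56])]
carriage [(0.6, [428, 209, 55, 98])]
plate_red [(0.65, [233, 235, 23, 39]), (0.63, [267, 150, 21, 12])]
plate_yellow [(0.72, [249, 190, 24, 43]), (0.45, [267, 150, 23, 13])]
plate_green [(0.68, [252, 227, 25, 36]), 
[... 276 characters left out ...]
   478.55394798 199.98128102]
 [  0.           0.           1.        ]] [0.42784484 1.26325311 0.65661869] [-0.06216076  0.84266807 -0.53407303  0.02850543]
tray [(0.83, [343, 266, 75, 37]), (0.53, [279, 206, 20, 22])]
squaring_plate [(0.74, [339, 218, 64, 25]), (0.48, [348, 249, 43, 18])]
carriage [(0.78, [344, 178, 87, 24])]
plate_red [(0.78, [349, 267, 42, 18]), (0.61, [339, 219, 64, 28])]
plate_yellow [(0.59, [301, 251, 40, 16])]
plate_green []
plate_blue [(0.58, [311, 267, 28, 17])]
petri_stack [(0.54, [280, 206, 21, 21])]
reagent [(0.61, [270, 222, 13, 24])]
timer [(0.63, [340, 219, 60, 30]), (0.61, [258, 230, 10, 20])]
film_box [(0.57, [293, 174, 37, 49]), (0.57, [346, 180, 85, 29])]
```

```bash
python3 - <<'E'
import cv2
i=cv2.imread("pics/top0.png")[110:285,195:475]
cv2.imwrite("pics/top0c.png",cv2.resize(i,(800,500),interpolation=cv2.INTER_CUBIC))
E
```

```text
(no output)
```

View pics/top0c.png

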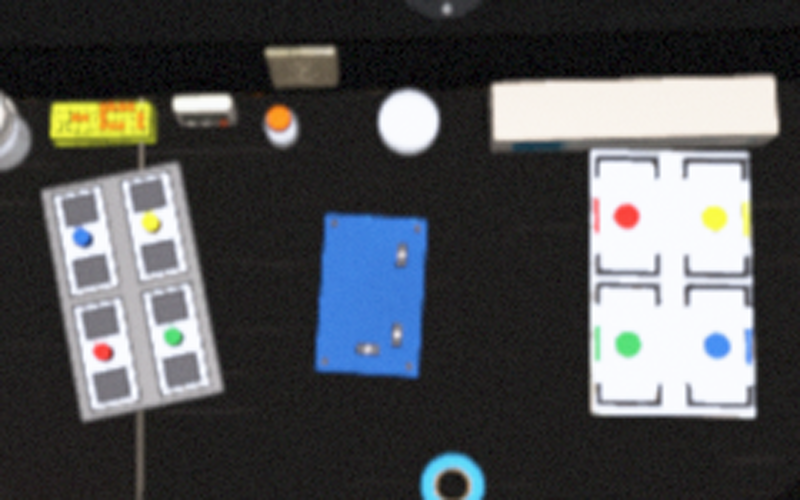

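The top view shows all four plates in the tray (knobs in crop at blue (82,237), yellow (150,222), red (103,352), green (174,337)). The squaring plate's pads are at its right and bottom, so its axes are turned by about 180°. The nest dots are at red (626,216), yellow (714,217), green (628,345) and blue (717,345).

```bash
cat > h.py <<'E'
from bench import r
import numpy as np, cv2
from scipy.spatial.transform import Rotation as R
def ray(d,px,z):
    px=np.atleast_2d(px).astype(float); K=d["camera_matrix"]
    v=np.c_[(px-K[[0,1],[2,2]])/K[[0,1],[0,1]],np.ones(len(px))]
    v=R.from_quat(d["attitude"]).apply(v); c=np.array(d["xyz"])
    return (c+v*((z-c[2])/v[:,2])[:,None])[:,:2]
HS={"red":[(0,8),(172,180)],"yellow":[(22,35)],"green":[(45,80)],"blue":[(100,125)]}
def blobs(img,col,smin=110,vmin=70):
    h=cv2.cvtColor(img,cv2.COLOR_RGB2HSV); m=np.zeros(img.shape[:2],np.uint8)
    for a,b in HS[col]: m|=cv2.inRange(h,(a,smin,vmin),(b,255,255))
    n,_,st,ce=cv2.connectedComponentsWithStats(m)
    return [(int(st[i,4]),ce[i]) for i in range(1,n) if st[i,4]>=6],m
def psi():
    q=r.read_state()["eef_rot"]; t=R.from_quat(q).as_matrix()[:,0]; return np.arctan2(t[1],t[0])
def to(xyz,yaw,flip=False):
    """turn first, then shift in turned axes -> (dx,dy,dz,turn)"""
    s=r.read_state(); p=psi(); e=np.array(xyz)-s["ee_pos"]
    turn=(p-yaw+np.pi/2)%np.pi-np.pi/2; y=p-turn
    return np.round([np.cos(y)*e[0]+np.sin(y)*e[1],np.sin(y)*e[0]-np.cos(y)*e[1],-e[2],turn],4)
E
python3 - <<'E'
from h import *
d=r.camera("top"); np.set_printoptions(precision=4,suppress=True)
for c in HS:
    for a,p in sorted(blobs(d["img"],c)[0],key=lambda t:-t[0])[:5]:
        print(c,a,p,"z.049",ray(d,p,.047)[0],"z.008",ray(d,p,.008)[0])
n,m=blobs(d["img"],"blue"); 
cs=max(cv2.findContours(m,0,2)[0],key=cv2.contourArea)
w=ray(d,cs[:,0],.01); print("sq",cv2.minAreaRect((w*1000).astype(np.float32)))
for n in("tray","carriage"):
    o=r.outline_of(n,"top")[0]["mask"].astype(np.uint8)
    cs=max(cv2.findContours(o,0,2)[0],key=cv2.contourArea)
    print(n,cv2.minAreaRect((ray(d,cs[:,0],.02 if n=="tray" else .008)*1000).astype(np.float32)))
E
```

```text
red 69 [ 23.913  287.5217] z.049 [0.3343 0.9015] z.008 [0.334  0.9263]
red 63 [505.9683 148.2222] z.049 [ 0.719  -0.5441] z.008 [ 0.7294 -0.5596]
red 52 [413.8462 185.2308] z.049 [ 0.6111 -0.2572] z.008 [ 0.6185 -0.2647]
red 51 [77.1569  0.6863] z.049 [1.248  0.8008] z.008 [1.2732 0.8227]
red 26 [230.4615 232.8462] z.049 [0.4805 0.2959] z.008 [0.4842 0.3038]
yellow 511 [229.5616 153.3386] z.049 [0.7246 0.3007] z.008 [0.7351 0.3087]
yellow 129 [172.5194  93.7984] z.049 [0.9213 0.4813] z.008 [0.9373 0.4943]
yellow 52 [444.6346 185.9038] z.049 [ 0.6068 -0.3497] z.008 [ 0.614  -0.3598]
yellow 42 [ 87.2857 206.    ] z.049 [0.572  0.7288] z.008 [0.5783 0.7487]
yellow 28 [247.5 187.5] z.049 [0.6167 0.2454] z.008 [0.6242 0.2519]
green 48 [414.375  230.0208] z.049 [ 0.4757 -0.2513] z.008 [ 0.4793 -0.2587]
green 21 [255.0952 227.4286] z.049 [0.4949 0.2224] z.008 [0.4991 0.2283]
blue 2044 [324.3268 212.5201] z.049 [0.5347 0.0149] z.008 [0.54  0.015]
blue 1759 [522.6049 253.0631] z.049 [ 0.4001 -0.5655] z.008 [ 0.4017 -0.5816]
blue 160 [49.175  95.2438] z.049 [0.9269 0.8692] z.008 [0.9431 0.893 ]
blue 107 [353.0748 278.6449] z.049 [ 0.3375 -0.0645] z.008 [ 0.3373 -0.0667]
blue 97 [ 83.8454 182.3505] z.049 [0.645  0.7435] z.008 [0.6534 0.7638]
sq ((540.0047607421875, 14.236988067626953), (115.0557861328125, 177.03514099121094), 85.13965606689453)
tray ((545.987060546875, 269.5168762207031), (253.45584106445312, 151.67327880859375), 10.797823905944824)
carriage ((546.1339111328125, -307.6329040527344), (173.69003295898438, 291.03802490234375), 87.43537139892578)
```

```bash
python3 -m pendant '[[0,0,0,0.117],[0,0,0,0.117],[0,0,0,0.117],[0,0,0,0.117]]' 0.5 20
python3 -m pendant '[[0.03,-0.026,0,0],[0.03,-0.026,0,0],[0.03,-0.026,0,0],[0.03,-0.026,0,0],[0.03,-0.026,0,0],[0.03,-0.026,0,0],[0.03,-0.026,0,0],[0.03,-0.026,0,0]]'
python3 -m pendant '[[0.01,-0.04,0,0],[0,0,0,0]]'
cat > look.py <<'E'
from h import *
import sys
np.set_printoptions(precision=4,suppress=True)
def look(name):
    d=r.camera("wrist"); cv2.imwrite(f"pics/{name}.png",d["img"][:,:,::-1]); s=r.read_state()
    print("t",s["time"],"cam",d["xyz"],"tcp",s["ee_pos"],"psi",psi(),"w",s["width"])
    for c in HS:
        for a,p in sorted(blobs(d["img"],c)[0],key=lambda t:-t[0])[:3]:
            if a>60: print(c,a,p,"knobTray",ray(d,p,.049)[0],"nest",ray(d,p,.008)[0],"sqtop",ray(d,p,.010)[0])
    return d
if __name__=="__main__": look(sys.argv[1])
E
python3 look.py w1
```

```text
time: 1.68
ee_pos: [0.2824, -0.5576, 0.2336]
eef_rot: [1.0, -0.003, 0.0, 0.0]
ft_force: [-0.2, 0.3, -0.2]
width: 0.0682
grip_force: 0.0
time: 2.35
ee_pos: [0.5235, -0.348, 0.2338]
eef_rot: [1.0, 0.0, 0.0, 0.0]
ft_force: [1.0, -0.6, -0.1]
width: 0.0437
grip_force: 0.0
time: 2.52
ee_pos: [0.5368, -0.2995, 0.2335]
eef_rot: [1.0, 0.006, 0.001, -0.002]
ft_force: [1.6, 1.4, 0.5]
width: 0.0431
grip_force: 0.0
t 2.5667 cam [ 0.6058 -0.3002  0.384 ] tcp [ 0.5348 -0.3039  0.2337] psi 0.009065630258726592 w 0.04340077679432781
red 962 [562.4927  22.4491] knobTray [ 0.7129 -0.5534] nest [ 0.726  -0.5844] sqtop [ 0.7253 -0.5829]
red 432 [292.213  114.6898] knobTray [ 0.6165 -0.2689] nest [ 0.6178 -0.2651] sqtop [ 0.6177 -0.2653]
red 159 [266.9245 112.7484] knobTray [ 0.6182 -0.2403] nest [ 0.6197 -0.233 ] sqtop [ 0.6197 -0.2333]
yellow 428 [366.6051 119.0397] knobTray [ 0.6128 -0.3535] nest [ 0.6136 -0.3601] sqtop [ 0.6136 -0.3597]
yellow 143 [391.9021 120.3776] knobTray [ 0.6117 -0.3824] nest [ 0.6124 -0.3925] sqtop [ 0.6124 -0.392 ]
green 316 [288.943  218.0696] knobTray [ 0.493  -0.2636] nest [ 0.4792 -0.2591] sqtop [ 0.4799 -0.2593]
green 94 [265.4255 215.8191] knobTray [ 0.4955 -0.2344] nest [ 0.482  -0.2264] sqtop [ 0.4827 -0.2268]
blue 9211 [ 84.2442 165.0704] knobTray [ 0.5559 -0.0211] nest [0.5497 0.013 ] sqtop [0.55   0.0114]
blue 943 [527.4496 232.5695] knobTray [ 0.478 -0.563] nest [ 0.4624 -0.5952] sqtop [ 0.4632 -0.5936]
blue 438 [527.4954 286.7922] knobTray [ 0.4017 -0.5782] nest [ 0.3767 -0.6122] sqtop [ 0.3779 -0.6105]
```

View pics/w1.png

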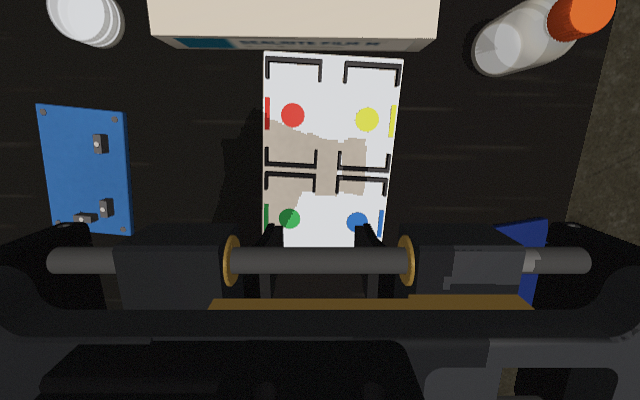

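Wrist view: carriage with dots at (292,115), (367,119), (289,218), (357,222), agreeing with the top camera to within 1 mm; squaring plate at left. Going on towards the squaring plate.

```bash
python3 -m pendant '[[-0.01,-0.04,0,0],[-0.01,-0.04,0,0],[-0.01,-0.04,0,0],[-0.01,-0.04,0,0],[-0.01,-0.04,0,0],[0,-0.04,0,0],[0,-0.04,0,0],[0,-0.03,0,0]]' | head -2
python3 -m pendant '[[0,0,0,0],[0,0,0,0]]' | head -3
python3 look.py w2
python3 - <<'E'
from h import *
d=r.camera("wrist")
_,m=blobs(d["img"],"blue")
cs=max(cv2.findContours(m,0,2)[0],key=cv2.contourArea)
w=ray(d,cs[:,0],.01); print("sq",cv2.minAreaRect((w*1000).astype(np.float32)))
E
```

```text
time: 3.23
ee_pos: [0.4815, 0.0029, 0.2341]
time: 3.4
ee_pos: [0.482, 0.0013, 0.2339]
eef_rot: [1.0, 0.002, 0.0, 0.0]
t 3.45 cam [0.5512 0.0007 0.3843] tcp [ 0.482  -0.0003  0.2337] psi 0.0004859668971442325 w 0.0432297601244707
red 491 [534.8656  69.0489] knobTray [ 0.6105 -0.2361] nest [ 0.6178 -0.265 ] sqtop [ 0.6175 -0.2636]
red 431 [ 81.2854 181.6497] knobTray [0.4836 0.2853] nest [0.4753 0.3201] sqtop [0.4757 0.3184]
red 184 [508.7717  67.4783] knobTray [ 0.612  -0.2073] nest [ 0.6195 -0.2327] sqtop [ 0.6191 -0.2314]
yellow 524 [100.3931  62.8893] knobTray [0.615  0.2374] nest [0.6228 0.2663] sqtop [0.6224 0.2649]
yellow 488 [611.1148  73.0184] knobTray [ 0.6068 -0.3206] nest [ 0.6136 -0.3599] sqtop [ 0.6133 -0.358 ]
yellow 133 [635.6541  78.8045] knobTray [ 0.601  -0.3492] nest [ 0.6071 -0.392 ] sqtop [ 0.6068 -0.3899]
green 356 [510.2669 180.1966] knobTray [ 0.487  -0.2306] nest [ 0.4792 -0.2589] sqtop [ 0.4795 -0.2576]
green 198 [133.1566 172.    ] knobTray [0.4955 0.2211] nest [0.4887 0.248 ] sqtop [0.489  0.2467]
green 127 [486.4646 179.1102] knobTray [ 0.4882 -0.2018] nest [ 0.4805 -0.2265] sqtop [ 0.4809 -0.2253]
blue 10829 [307.7821 127.7116] knobTray [0.5475 0.0126] nest [0.547 0.014] sqtop [0.547  0.0139]
blue 360 [33.2472 75.3444] knobTray [0.6022 0.3133] nest [0.6084 0.3516] sqtop [0.6081 0.3497]
blue 357 [579.6555 183.5434] knobTray [ 0.4832 -0.3152] nest [ 0.4749 -0.3538] sqtop [ 0.4753 -0.3519]
sq ((539.1447143554688, 13.375480651855469), (109.21246337890625, 169.4225311279297), 85.05268096923828)
```

View pics/w2.png

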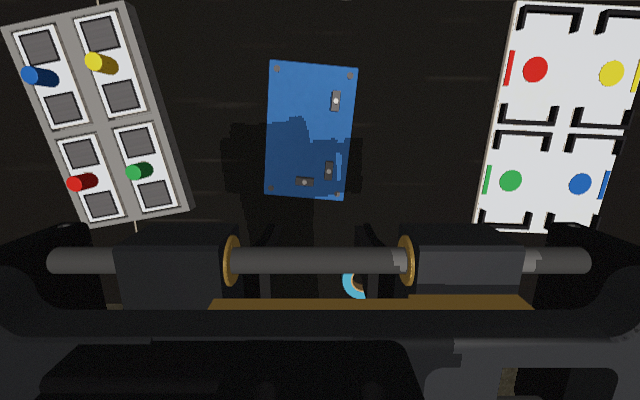

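Wrist view: squaring plate at (310,130) with pads at (336,100), (329,171) and (305,182). The tray knobs are blue (30,75), yellow (95,63), red (76,184) and green (135,173). Going over red.

```bash
python3 -m pendant '[[0,-0.037,0,0],[0,-0.037,0,0],[0,-0.037,0,0],[0,-0.037,0,0],[0,-0.037,0,0],[0,-0.037,0,0],[0,-0.037,0,0],[0,-0.037,0,0]]' | head -2
python3 -m pendant '[[0,0,0.03,-0.094],[0,0,0.03,-0.094],[0,0,0.04,0],[0,0,0.02,0],[0,0,0,0],[0,0,0,0]]' | head -3
python3 - <<'E'
from h import *
print(to((.480,.296,.035),.188), r.read_state()["ee_pos"],psi())
E
python3 look.py w3 >/dev/null
```

```text
time: 4.17
ee_pos: [0.483, 0.2962, 0.2334]
time: 4.67
ee_pos: [0.4823, 0.2949, 0.1131]
eef_rot: [0.996, 0.093, -0.001, 0.001]
[-0.0021 -0.0015  0.0781 -0.0015] [0.48233348 0.29492922 0.11310901] 0.1865095572889117
```

View pics/w3.png

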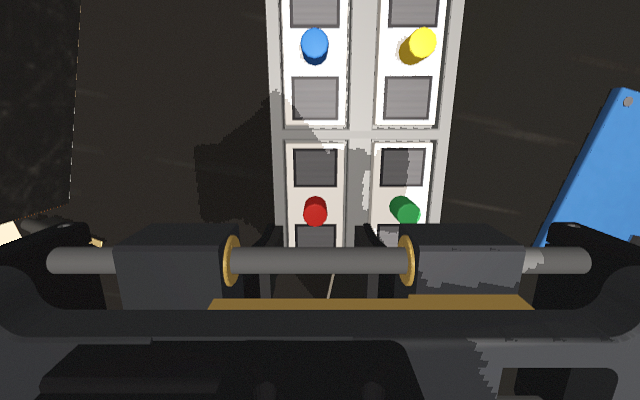

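Red knob (315,210) lies centred between the fingers (centre about column 317). Going down and gripping.

```bash
python3 -m pendant '[[-0.002,-0.001,0.035,0],[0,0,0.025,0],[0,0,0.012,0],[0,0,0.006,0],[0,0,0,0],[0,0,0,0]]' 
python3 -m pendant '[[0,0,0,0],[0,0,0,0],[0,0,0,0],[0,0,0,0],[0,0,0,0],[0,0,0,0]]' 0 30
python3 -m pendant '[[0,0,-0.01,0],[0,0,-0.02,0],[0,0,-0.03,0],[0,0,-0.03,0],[0,0,0,0]]'
```

```text
time: 5.22
ee_pos: [0.4806, 0.2977, 0.0372]
eef_rot: [0.996, 0.094, 0.001, -0.0]
ft_force: [0.2, 0.4, -0.3]
width: 0.0435
grip_force: 0.0
time: 5.72
ee_pos: [0.4798, 0.2972, 0.0359]
eef_rot: [0.996, 0.094, 0.0, -0.0]
ft_force: [-1.1, -0.7, 3.2]
width: 0.0188
grip_force: 30.0
time: 6.13
ee_pos: [0.4816, 0.2992, 0.1317]
eef_rot: [0.996, 0.094, 0.004, -0.002]
ft_force: [1.5, 0.6, -0.9]
width: 0.0194
grip_force: 30.0
```

```bash
python3 -m pendant '[[0,0,0,0.0915],[0,0,0,0.0915],[0,0,0,0.0915],[0,0,0,0]]' |head -3
python3 - <<'E'
from h import *
print(to((.5555,.0245,.040),-.0864), psi())
E
```

```text
time: 6.47
ee_pos: [0.4793, 0.2971, 0.1256]
eef_rot: [0.999, -0.045, -0.0, 0.0]
[ 0.0994  0.265   0.0856 -0.0035] -0.08985555183616056
```

```bash
python3 -m pendant '[[0.0124,0.033,0,-0.002],[0.0124,0.033,0,-0.002],[0.0124,0.033,0,0],[0.0124,0.033,0,0],[0.0124,0.033,0,0],[0.0124,0.033,0,0],[0.0124,0.033,0,0],[0.0124,0.033,0,0]]' |head -3
python3 -m pendant '[[0,0,0.03,0],[0,0,0.03,0],[0,0,0.01,0],[0,0,0.005,0],[0,0,0,0],[0,0,0,0]]'
python3 -m pendant '[[0,0,0.003,0],[0,0,0.003,0],[0,0,0.003,0],[0,0,0,0]]'
python3 look.py w4
```

```text
time: 7.13
ee_pos: [0.5567, 0.0242, 0.1257]
eef_rot: [0.999, -0.039, -0.0, 0.0]
time: 7.63
ee_pos: [0.5574, 0.0266, 0.0518]
eef_rot: [0.999, -0.04, 0.001, -0.0]
ft_force: [0.3, -0.4, -2.2]
width: 0.0188
grip_force: 30.0
time: 7.97
ee_pos: [0.5565, 0.0259, 0.0413]
eef_rot: [0.999, -0.041, -0.0, 0.0]
ft_force: [0.8, 1.0, -2.8]
width: 0.0193
grip_force: 30.0
t 8.0167 cam [0.6257 0.0195 0.1917] tcp [0.5566 0.0259 0.0415] psi -0.08159007880096127 w 0.019344492791169735
red 636 [318.4497 236.5094] knobTray [0.5672 0.0241] nest [0.5505 0.0254] sqtop [0.5513 0.0254]
blue 2987 [281.1995 163.2518] knobTray [0.6082 0.0396] nest [0.6032 0.0454] sqtop [0.6034 0.0451]
blue 2042 [393.4843 195.999 ] knobTray [ 0.5865 -0.0165] nest [ 0.5753 -0.0269] sqtop [ 0.5758 -0.0264]
```

View pics/w4.png

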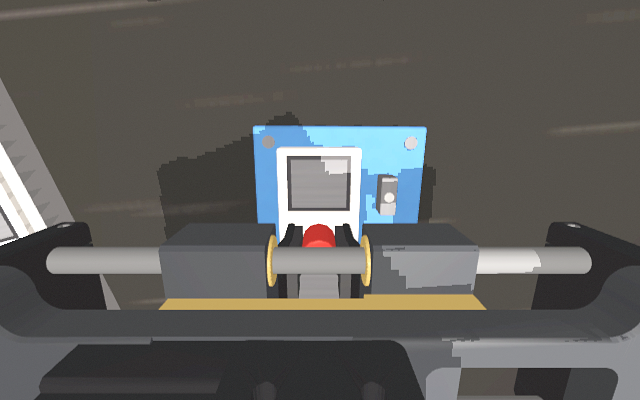

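The red plate is held squarely above the squaring plate, with the side pad at (388,195) to its right. Lowering to contact and sliding in +y.

```bash
python3 -m pendant '[[0,0,0.001,0],[0,0,0.001,0],[0,0,0,0]]' | sed -n '2p;4p'
python3 -m pendant '[[0,0.003,0,0],[0,0.003,0,0],[0,0.002,0,0],[0,0,0,0]]' - 15| sed -n '2p;4p'
python3 -m pendant '[[0,0.002,0,0],[0,0.001,0,0],[0,0,0,0]]' | sed -n '2p;4p'
```

```text
ee_pos: [0.5569, 0.0259, 0.0399]
ft_force: [-2.7, -0.3, 1.5]
ee_pos: [0.5564, 0.0175, 0.0398]
ft_force: [0.8, 0.6, 1.5]
ee_pos: [0.556, 0.0149, 0.0398]
ft_force: [0.4, 2.8, 3.6]
```

```bash
for i in 1; do :; done
python3 -m pendant '[[0,0.001,0,0],[0,0.001,0,0],[0,0,0,0]]' | sed -n '2,4p'
python3 -m pendant '[[0,0.001,0,0],[0,0.001,0,0],[0,0,0,0]]' | sed -n '2,4p'
python3 -m pendant '[[0,0.001,0,0],[0,0,0,0]]' | sed -n '2,4p'
```

```text
ee_pos: [0.5559, 0.0132, 0.0398]
eef_rot: [0.999, -0.041, 0.0, -0.0]
ft_force: [0.7, 4.0, 4.9]
ee_pos: [0.5559, 0.0129, 0.0398]
eef_rot: [0.999, -0.04, 0.001, -0.001]
ft_force: [1.8, 9.0, 2.3]
ee_pos: [0.5559, 0.0128, 0.0399]
eef_rot: [0.999, -0.04, 0.001, -0.002]
ft_force: [0.7, 12.0, 3.2]
```

```bash
python3 -m pendant '[[-0.003,-0.0015,0,0],[-0.003,0,0,0],[-0.003,0,0,0],[-0.003,0,0,0],[0,0,0,0]]' | sed -n '2,4p'
python3 -m pendant '[[-0.001,0,0,0],[-0.001,0,0,0],[0,0,0,0]]' | sed -n '2,4p'
python3 -m pendant '[[-0.001,0,0,0],[-0.001,0,0,0],[0,0,0,0]]' | sed -n '2,4p'
```

```text
ee_pos: [0.5449, 0.0139, 0.0402]
eef_rot: [0.999, -0.04, 0.002, -0.001]
ft_force: [5.2, 7.8, 3.0]
ee_pos: [0.5433, 0.014, 0.0403]
eef_rot: [0.999, -0.04, 0.002, -0.001]
ft_force: [6.8, 7.6, 1.4]
ee_pos: [0.5414, 0.0142, 0.0403]
eef_rot: [0.999, -0.04, 0.002, -0.001]
ft_force: [6.4, 6.9, 1.8]
```

```bash

python3 -m pendant '[[-0.001,0,0,0],[-0.001,0,0,0],[0,0,0,0]]' | sed -n '2,4p'
python3 -m pendant '[[-0.001,0,0,0],[-0.001,0,0,0],[0,0,0,0]]' | sed -n '2,4p'
```

```text
ee_pos: [0.5394, 0.0144, 0.0403]
eef_rot: [0.999, -0.04, 0.002, -0.001]
ft_force: [6.4, 7.6, 0.7]
ee_pos: [0.5377, 0.0145, 0.0403]
eef_rot: [0.999, -0.04, 0.002, -0.001]
ft_force: [7.7, 7.0, -0.1]
```

```bash

python3 -m pendant '[[-0.001,0,0,0],[-0.001,0,0,0],[0,0,0,0]]' | sed -n '2,4p'
python3 -m pendant '[[-0.001,0,0,0],[0,0,0,0]]' | sed -n '2,4p'
python3 look.py w5
```

```text
ee_pos: [0.5374, 0.0145, 0.0409]
eef_rot: [0.999, -0.041, 0.004, -0.001]
ft_force: [14.6, 7.0, -4.3]
ee_pos: [0.5373, 0.0145, 0.0413]
eef_rot: [0.999, -0.041, 0.005, -0.001]
ft_force: [18.3, 6.8, -2.9]
t 11.4 cam [0.6048 0.0077 0.1923] tcp [0.5372 0.0145 0.0412] psi -0.08122743983678554 w 0.019200729865535004
red 655 [318.2489 236.2855] knobTray [0.548  0.0128] nest [0.5317 0.0142] sqtop [0.5325 0.0142]
blue 10300 [303.9936 158.5466] knobTray [0.5902 0.0165] nest [0.586  0.0191] sqtop [0.5862 0.0189]
blue 246 [345.1016 138.813 ] knobTray [ 0.5982 -0.0046] nest [ 0.5963 -0.0082] sqtop [ 0.5964 -0.008 ]
blue 151 [341.3444 121.4834] knobTray [ 0.6066 -0.0033] nest [ 0.6072 -0.0064] sqtop [ 0.6071 -0.0063]
```

```bash

python3 -m pendant '[[0.002,0,0.0005,0],[0,0,0,0]]' | sed -n '2,4p'
python3 -m pendant '[[0,0,0,0],[0,0,0,0],[0,0,0,0],[0,0,0,0]]' 0.5
python3 -m pendant '[[0,0,-0.02,0],[0,0,-0.03,0],[0,0,-0.03,0],[0,0,0,0]]' 1
python3 -m pendant '[[0.035,0,0,0],[0.035,0,0,0],[0,0,0,0]]'
python3 look.py w6

```

```text
ee_pos: [0.5377, 0.0145, 0.0404]
eef_rot: [0.999, -0.041, 0.003, -0.001]
ft_force: [9.9, 7.3, 3.5]
time: 11.9
ee_pos: [0.5338, 0.0123, 0.0385]
eef_rot: [0.999, -0.041, -0.001, 0.001]
ft_force: [-0.6, 0.1, -0.8]
width: 0.0382
grip_force: 0.0
time: 12.23
ee_pos: [0.5371, 0.013, 0.1242]
eef_rot: [0.999, -0.041, 0.003, 0.0]
ft_force: [1.0, -0.1, 0.8]
width: 0.062
grip_force: 0.0
time: 12.48
ee_pos: [0.608, 0.0056, 0.1178]
eef_rot: [0.999, -0.042, 0.0, 0.0]
ft_force: [-1.1, -0.7, -0.5]
width: 0.0816
grip_force: 0.0
t 12.5333 cam [ 0.677  -0.0009  0.2683] tcp [0.6057 0.0064 0.1176] psi -0.08328016075585586 w 0.0833447881583939
red 816 [608.902  165.6838] knobTray [ 0.6272 -0.2233] nest [ 0.6179 -0.2649] sqtop [ 0.6183 -0.2628]
red 520 [314.8192 285.8212] knobTray [0.542  0.0134] nest [0.5168 0.0161] sqtop [0.518  0.0159]
red 311 [573.7203 166.6592] knobTray [ 0.6287 -0.1961] nest [ 0.6197 -0.2326] sqtop [ 0.6201 -0.2309]
yellow 1223 [16.2486 90.1276] knobTray [0.7194 0.2156] nest [0.7273 0.256 ] sqtop [0.7269 0.2541]
yellow 959 [ 38.074  219.7372] knobTray [0.6213 0.2327] nest [0.6108 0.2764] sqtop [0.6114 0.2742]
blue 5041 [313.3896 208.5846] knobTray [0.6119 0.0084] nest [0.5997 0.0102] sqtop [0.6003 0.0101]
blue 886 [275.1038 290.298 ] knobTray [0.5406 0.0483] nest [0.5151 0.0575] sqtop [0.5163 0.0571]
blue 650 [355.2492 285.4523] knobTray [ 0.5394 -0.0216] nest [ 0.5137 -0.0255] sqtop [ 0.515  -0.0253]
```

View pics/w6.png

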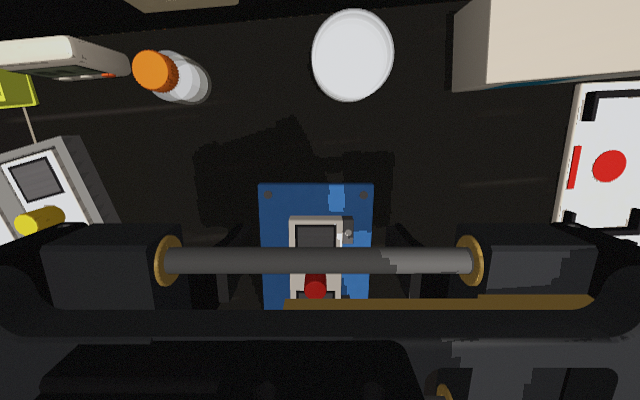

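Red lies against the right side pad (348,232), released. Now gripping it by the long edges.

```bash

python3 -m pendant '[[-0.034,0,0,-0.002],[-0.033,0,0,0],[0,0,0.03,0],[0,0,0.03,0],[0,0,0,0]]' 1 | sed -n '2,5p'
python3 - <<'E'
from h import *
print(to((.539,.0140,.024),-.0864), psi())
E
```

```text
ee_pos: [0.5332, 0.012, 0.0545]
eef_rot: [0.999, -0.04, -0.004, 0.001]
ft_force: [-2.0, -0.8, -0.9]
width: 0.0872
[ 0.0056 -0.0025  0.0305  0.0066] -0.07978137748195797
```

```bash

python3 -m pendant '[[0.002,0,0.01,0.004],[0.001,-0.001,0.008,0],[0,0,0,0],[0,0,0,0]]' 1 | sed -n '2,5p'
python3 - <<'E'
from h import *
print(to((.539,.0140,.024),-.0864), psi())
E
```

```text
ee_pos: [0.5411, 0.0138, 0.0414]
eef_rot: [0.999, -0.042, 0.0, -0.0]
ft_force: [0.5, 1.1, 0.6]
width: 0.087
[-0.0021 -0.      0.0174  0.0028] -0.08359881385688589
```

```bash

python3 -m pendant '[[-0.002,0,0.01,0],[0,0,0.005,0],[0,0,0.002,0],[0,0,0,0]]' 1 | sed -n '2,5p'
python3 -m pendant '[[0,0,0,0],[0,0,0,0],[0,0,0,0],[0,0,0,0],[0,0,0,0],[0,0,0,0]]' 0 40
python3 -m pendant '[[0,0,-0.005,0],[0,0,-0.01,0],[0,0,-0.03,0],[0,0,-0.03,0],[0,0,-0.03,0],[0,0,0,0]]'
```

```text
ee_pos: [0.5382, 0.0138, 0.0234]
eef_rot: [0.999, -0.042, -0.001, 0.0]
ft_force: [0.4, 0.3, 0.2]
width: 0.0871
time: 14.12
ee_pos: [0.5387, 0.0138, 0.0242]
eef_rot: [0.999, -0.042, 0.0, 0.0]
ft_force: [0.5, -0.1, -0.3]
width: 0.0548
grip_force: 0.0
time: 14.62
ee_pos: [0.5416, 0.0141, 0.1355]
eef_rot: [0.999, -0.042, 0.004, 0.0]
ft_force: [0.9, 0.3, -0.8]
width: 0.0495
grip_force: 39.9
```

```bash
python3 look.py w7
```

```text
t 14.6667 cam [0.6094 0.0076 0.2864] tcp [0.5405 0.0138 0.1326] psi -0.08392863207297471 w 0.0496279288686318
red 861 [610.8943  92.0906] knobTray [ 0.6166 -0.2248] nest [ 0.6178 -0.2649] sqtop [ 0.6178 -0.263 ]
red 419 [320.3962 279.6038] knobTray [0.4718 0.0171] nest [0.448  0.0188] sqtop [0.4491 0.0187]
red 377 [319.0743 240.3448] knobTray [0.5109 0.0151] nest [0.4939 0.0164] sqtop [0.4947 0.0164]
yellow 1297 [19.3123 16.1049] knobTray [0.7073 0.2223] nest [0.7242 0.2593] sqtop [0.7234 0.2575]
yellow 977 [ 42.7124 141.086 ] knobTray [0.6169 0.2341] nest [0.6182 0.2732] sqtop [0.6181 0.2713]
green 104 [588.5481 223.9712] knobTray [ 0.5064 -0.2235] nest [ 0.4886 -0.2634] sqtop [ 0.4895 -0.2615]
blue 5470 [317.5355 143.2766] knobTray [0.5963 0.0093] nest [0.594  0.0096] sqtop [0.5941 0.0096]
```

View pics/w7.png

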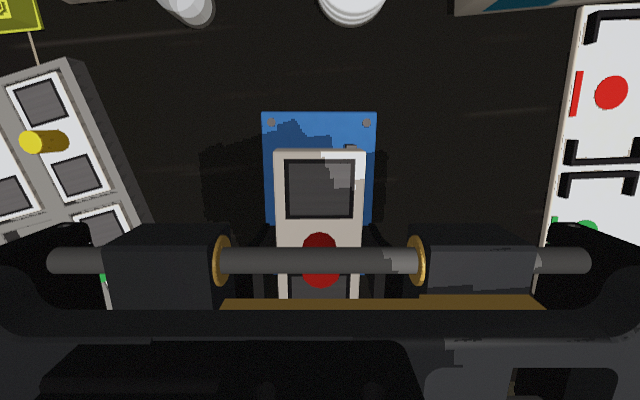

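Red is held level by its long edges. Going to the red nest.

```bash
python3 -m pendant '[[0,0,0,-0.042],[0,0,0,0]]' |head -3
python3 - <<'E'
from h import *
print(to((.618,-.2648,.024),-.043), psi())
E
```

```text
time: 14.83
ee_pos: [0.538, 0.0135, 0.1285]
eef_rot: [1.0, -0.02, -0.001, 0.0]
[0.0919 0.2746 0.1045 0.0031] -0.039901956877414456
```

```bash
python3 -m pendant '[[0.0115,0.0343,0,0.002],[0.0115,0.0343,0,0],[0.0115,0.0343,0,0],[0.0115,0.0343,0,0],[0.0115,0.0343,0,0],[0.0115,0.0343,0,0],[0.0115,0.0343,0,0],[0.0115,0.0343,0,0]]' |head -3
python3 -m pendant '[[0,0,0.03,0],[0,0,0.03,0],[0,0,0,0],[0,0,0,0]]' |sed -n '2,5p'
python3 - <<'E'
from h import *
print(to((.618,-.2648,.024),-.043), psi())
E
python3 look.py w8
```

```text
time: 15.5
ee_pos: [0.6181, -0.266, 0.1278]
eef_rot: [1.0, -0.022, -0.001, -0.0]
ee_pos: [0.617, -0.2634, 0.0669]
eef_rot: [1.0, -0.022, -0.002, -0.001]
ft_force: [0.5, -0.1, -1.1]
width: 0.0497
[ 0.0011  0.0013  0.0429 -0.0009] -0.04388217399754589
t 15.8833 cam [ 0.687  -0.2676  0.2169] tcp [ 0.6185 -0.2637  0.0692] psi -0.04351217150811885 w 0.0498623372613748
red 418 [320.2727 279.5957] knobTray [ 0.5864 -0.2642] nest [ 0.5619 -0.2634] sqtop [ 0.5631 -0.2634]
red 377 [318.9257 240.366 ] knobTray [ 0.6145 -0.2645] nest [ 0.5968 -0.2638] sqtop [ 0.5976 -0.2638]
yellow 867 [442.3818 211.6736] knobTray [ 0.6303 -0.3419] nest [ 0.6165 -0.36  ] sqtop [ 0.6172 -0.3591]
yellow 272 [485.3603 206.9228] knobTray [ 0.6323 -0.3681] nest [ 0.6189 -0.3927] sqtop [ 0.6196 -0.3915]
blue 706 [ 18.2521 229.8952] knobTray [ 0.6298 -0.0748] nest [ 0.6158 -0.0278] sqtop [ 0.6165 -0.0301]
```

View pics/w8.png

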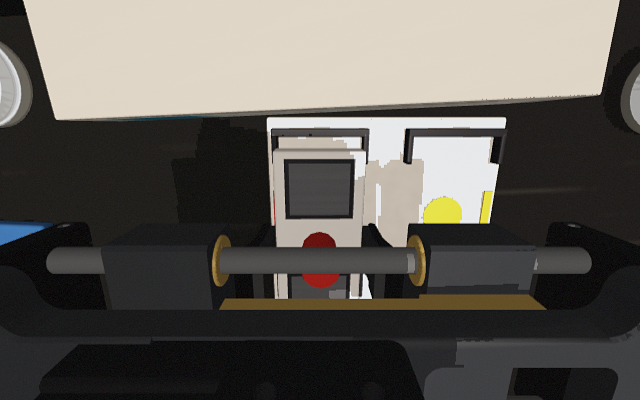

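The plate (273–363) is aligned with its nest ears (273–368). Lowering.

```bash
python3 -m pendant '[[0,0.001,0.02,0],[0,0,0.012,0],[0,0,0.006,0],[0,0,0,0],[0,0,0,0]]' |sed -n '2,4p'
python3 -m pendant '[[0,0,0.0015,0],[0,0,0.0015,0],[0,0,0,0]]' |sed -n '2,4p'
python3 -m pendant '[[0,0,0.0015,0],[0,0,0,0]]' |sed -n '2,4p'
```

```text
ee_pos: [0.6188, -0.2652, 0.0317]
eef_rot: [1.0, -0.022, 0.0, 0.0]
ft_force: [-0.2, 0.4, -1.1]
ee_pos: [0.6188, -0.2654, 0.0284]
eef_rot: [1.0, -0.022, 0.0, 0.0]
ft_force: [0.4, 0.7, -2.7]
ee_pos: [0.6189, -0.2655, 0.0268]
eef_rot: [1.0, -0.022, 0.0, 0.0]
ft_force: [1.1, -0.4, 0.3]
```

```bash
python3 -m pendant '[[0,0,0.001,0],[0,0,0,0]]' |sed -n '2,4p'
python3 -m pendant '[[0,0,0.001,0],[0,0,0,0]]' |sed -n '2,4p'
```

```text
ee_pos: [0.619, -0.2655, 0.0261]
eef_rot: [1.0, -0.022, 0.0, 0.0]
ft_force: [0.5, 0.4, 2.3]
ee_pos: [0.6192, -0.2655, 0.0252]
eef_rot: [1.0, -0.022, 0.001, 0.0]
ft_force: [0.9, 0.1, 5.1]
```

```bash
python3 -m pendant '[[0,0,0,0],[0,0,0,0],[0,0,0,0],[0,0,0,0],[0,0,0,0]]' 1 |sed -n '2,6p'
python3 -m pendant '[[0,0,-0.03,0],[0,0,-0.04,0],[0,0,-0.04,0],[0,0,0,0]]' 0.6|sed -n '1,5p'
python3 - <<'E'
from h import *
print("to green region",to((.495,.15,.12),.188))
E
```

```text
ee_pos: [0.6184, -0.2654, 0.0243]
eef_rot: [1.0, -0.022, -0.0, -0.0]
ft_force: [0.8, -0.2, 0.1]
width: 0.0751
grip_force: 0.0
time: 17.8
ee_pos: [0.6225, -0.2665, 0.1437]
eef_rot: [1.0, -0.022, 0.006, 0.002]
ft_force: [1.6, -0.1, 1.8]
width: 0.0636
to green region [-0.0474 -0.4329  0.0237 -0.2319]
```

```bash
python3 -m pendant '[[-0.01,-0.04,0,0],[-0.01,-0.04,0,0],[-0.01,-0.04,0,0],[-0.01,-0.04,0,0],[-0.01,-0.04,0,0],[0,-0.04,0,0],[0,-0.04,0,0],[0,0,0,0]]' |sed -n '1,2p'
cat > top.py <<'E'
from h import *
import sys
np.set_printoptions(precision=4,suppress=True)
d=r.camera("top"); cv2.imwrite(f"pics/{sys.argv[1]}.png",d["img"][:,:,::-1])
for c in HS:
    for a,p in blobs(d["img"],c)[0]:
        if 10<a<130 and 215<p[0]<460 and 165<p[1]<260: print(c,a,p,"tray",ray(d,p,.047)[0],"sq/nestknob",ray(d,p,.050)[0],"floor",ray(d,p,.008)[0])
for c in sys.argv[2:]:
    for o in r.outline_of("plate_"+c,"top")[:2]:
        cs=max(cv2.findContours(o["mask"].astype(np.uint8),0,2)[0],key=cv2.contourArea)
        print(c,round(o["score"],2),cv2.minAreaRect((ray(d,cs[:,0],.022)*1000).astype(np.float32)))
E
python3 top.py t1 red yellow
```

```text
time: 18.47
ee_pos: [0.5803, 0.0269, 0.1351]
red 27 [415.963  182.2593] tray [ 0.6201 -0.2641] sq/nestknob [ 0.6195 -0.2635] floor [ 0.6278 -0.2718]
yellow 50 [444.62 185.9 ] tray [ 0.6068 -0.3497] sq/nestknob [ 0.6062 -0.3489] floor [ 0.6141 -0.3598]
yellow 15 [455.8667 186.2667] tray [ 0.6048 -0.3834] sq/nestknob [ 0.6042 -0.3826] floor [ 0.612  -0.3945]
yellow 28 [247.5 187.5] tray [0.6167 0.2454] sq/nestknob [0.6161 0.2449] floor [0.6242 0.2519]
green 21 [255.0952 227.4286] tray [0.4949 0.2224] sq/nestknob [0.4946 0.222 ] floor [0.4991 0.2283]
green 47 [414.3191 229.9574] tray [ 0.4759 -0.2512] sq/nestknob [ 0.4756 -0.2506] floor [ 0.4795 -0.2585]
blue 29 [223.3448 192.7241] tray [0.6024 0.3184] sq/nestknob [0.6019 0.3178] floor [0.6096 0.3269]
blue 53 [445.566  230.5472] tray [ 0.4719 -0.3437] sq/nestknob [ 0.4716 -0.3429] floor [ 0.4754 -0.3536]
blue 17 [456.6471 230.4706] tray [ 0.4713 -0.3765] sq/nestknob [ 0.4711 -0.3757] floor [ 0.4749 -0.3874]
red 0.61 ((618.3619995117188, -265.7624206542969), (49.25835418701172, 110.51013946533203), 87.00834655761719)
red 0.31 ((601.1072998046875, 318.14813232421875), (111.64877319335938, 52.372032165527344), 9.118903160095215)
yellow 0.91 ((615.1767578125, 245.22291564941406), (108.86075592041016, 51.46578598022461), 8.64424991607666)
```

Red lies squarely in its nest. Next yellow, at (0.616, 0.245).

```bash
python3 -m pendant '[[0,0,0,-0.115],[0,0,0,-0.115],[0,0,0,0],[0,0,0,0]]' 0.5 |sed -n '2p'
python3 - <<'E'
from h import *
print(to((.616,.245,.035),.188),psi())
E
```

```text
ee_pos: [0.581, 0.0149, 0.1343]
[ 0.0774 -0.2195  0.0993 -0.0076] 0.18043434847687947
```

```bash
python3 -m pendant '[[0.0129,-0.0366,0,-0.004],[0.0129,-0.0366,0,-0.003],[0.0129,-0.0366,0,0],[0.0129,-0.0366,0,0],[0.0129,-0.0366,0,0],[0.0129,-0.0366,0,0],[0,0,0.02,0],[0,0,0,0]]' 0.5 |sed -n '2p'
python3 look.py w9 | grep -E "^t|yel"
python3 - <<'E'
from h import *
print(to((.616,.245,.035),.188),psi())
E
```

```text
ee_pos: [0.6132, 0.2489, 0.1112]
t 19.6667 cam [0.6819 0.2613 0.2613] tcp [0.6141 0.2465 0.1125] psi 0.19066491544949082 w 0.043394154467403134
yellow 6884 [271.3404  43.6469] knobTray [0.7267 0.3025] nest [0.7353 0.3104] sqtop [0.7349 0.31  ]
yellow 592 [321.0236 206.3834] knobTray [0.6205 0.2472] nest [0.6086 0.2444] sqtop [0.6092 0.2446]
[0.0016 0.0019 0.0775 0.0027] 0.19066491544949082
```

View pics/w9.png

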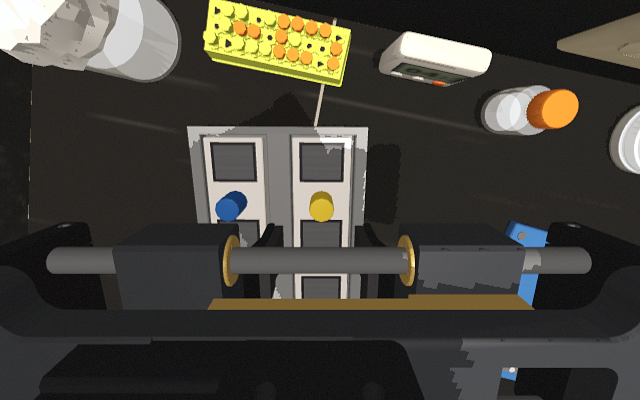

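The yellow knob (321,206) is centred between the fingers. Down and grip.

```bash
python3 -m pendant '[[0.001,0.0015,0.035,0],[0,0,0.025,0],[0,0,0.012,0],[0,0,0.005,0],[0,0,0,0],[0,0,0,0]]' |sed -n '2,4p'
python3 -m pendant '[[0,0,0,0],[0,0,0,0],[0,0,0,0],[0,0,0,0],[0,0,0,0],[0,0,0,0]]' 0 30 |sed -n '2,6p'
python3 -m pendant '[[0,0,-0.01,0],[0,0,-0.02,0],[0,0,-0.03,0],[0,0,-0.03,0],[0,0,0,0.09],[0,0,0,0.09],[0,0,0,0.09],[0,0,0,0]]'|sed -n '2,6p'
python3 - <<'E'
from h import *
print(to((.5545,.0245,.040),-.0864), psi())
E
```

```text
ee_pos: [0.6172, 0.2454, 0.0391]
eef_rot: [0.995, 0.096, 0.001, -0.0]
ft_force: [-0.7, 0.4, 1.0]
ee_pos: [0.6165, 0.246, 0.0381]
eef_rot: [0.995, 0.097, 0.0, -0.0]
ft_force: [-1.2, 0.7, 4.5]
width: 0.0191
grip_force: 30.0
ee_pos: [0.6162, 0.2454, 0.128]
eef_rot: [0.999, -0.04, 0.0, 0.0]
ft_force: [-1.7, -0.3, -1.7]
width: 0.0189
grip_force: 30.0
[-0.0424  0.2254  0.088   0.0054] -0.08095537663576832
```

```bash
python3 -m pendant '[[-0.007,0.0375,0,0.005],[-0.007,0.0375,0,0],[-0.007,0.0375,0,0],[-0.007,0.0375,0,0],[-0.007,0.0375,0,0],[-0.007,0.0375,0,0],[0,0,0.01,0],[0,0,0.02,0]]' |sed -n '2p'
python3 -m pendant '[[0,0,0.03,0],[0,0,0.02,0],[0,0,0.003,0],[0,0,0,0],[0,0,0,0]]'|sed -n '2,6p'
python3 - <<'E'
from h import *
print(to((.5545,.0245,.042),-.0864), psi())
E
```

```text
ee_pos: [0.5574, 0.0213, 0.0996]
ee_pos: [0.5567, 0.025, 0.0455]
eef_rot: [0.999, -0.04, 0.0, -0.0]
ft_force: [-0.5, -0.3, -1.1]
width: 0.0191
grip_force: 30.0
[-0.0021  0.0007  0.0035  0.0063] -0.08012512548179025
```

```bash
python3 -m pendant '[[0,0,0.002,0.005],[0,0,0.0015,0],[0,0,0.001,0],[0,0,0,0]]'|sed -n '2p;4p'
python3 -m pendant '[[0,0.003,0,0],[0,0.003,0,0],[0,0.002,0,0],[0,0,0,0]]' - 15| sed -n '2p;4p'
python3 -m pendant '[[0,0.001,0,0],[0,0.001,0,0],[0,0,0,0]]' | sed -n '2p;4p'
python3 -m pendant '[[0,0.001,0,0],[0,0.001,0,0],[0,0,0,0]]' | sed -n '2p;4p'
```

```text
ee_pos: [0.557, 0.0248, 0.0418]
ft_force: [-4.3, 0.1, 10.4]
ee_pos: [0.557, 0.0179, 0.0418]
ft_force: [-0.1, 3.1, 5.6]
ee_pos: [0.5569, 0.0163, 0.0418]
ft_force: [0.6, 3.5, 4.7]
ee_pos: [0.5567, 0.0143, 0.0418]
ft_force: [1.0, 4.5, 5.7]
```

```bash

python3 -m pendant '[[0,0.001,0,0],[0,0.001,0,0],[0,0,0,0]]' | sed -n '2p;4p'
python3 -m pendant '[[0,0.001,0,0],[0,0,0,0]]' | sed -n '2p;4p'
python3 -m pendant '[[0,0.001,0,0],[0,0,0,0]]' | sed -n '2p;4p'
```

```text
ee_pos: [0.5565, 0.013, 0.0418]
ft_force: [-0.5, 6.7, 5.7]
ee_pos: [0.5564, 0.0129, 0.0418]
ft_force: [0.1, 9.4, 5.2]
ee_pos: [0.5565, 0.0128, 0.0419]
ft_force: [1.7, 10.6, 5.8]
```

Firm on the side pads. Now sliding to the end pad.

```bash
python3 -m pendant '[[-0.003,-0.0005,0,0],[-0.003,0,0,0],[-0.003,0,0,0],[-0.003,0,0,0],[-0.003,0,0,0],[0,0,0,0]]' | sed -n '2p;4p'
python3 -m pendant '[[-0.0015,0,0,0],[-0.0015,0,0,0],[0,0,0,0]]' | sed -n '2p;4p'
python3 -m pendant '[[-0.001,0,0,0],[0,0,0,0]]' | sed -n '2p;4p'
python3 -m pendant '[[-0.001,0,0,0],[0,0,0,0]]' | sed -n '2p;4p'
```

```text
ee_pos: [0.5435, 0.0139, 0.0426]
ft_force: [7.5, 9.0, 3.4]
ee_pos: [0.5408, 0.0141, 0.0427]
ft_force: [8.5, 9.6, 3.2]
ee_pos: [0.54, 0.0142, 0.0427]
ft_force: [8.9, 8.8, 1.9]
ee_pos: [0.539, 0.0143, 0.0427]
ft_force: [8.7, 9.6, 3.4]
```

```bash

python3 -m pendant '[[-0.001,0,0,0],[0,0,0,0]]' | sed -n '2p;4p'
python3 -m pendant '[[-0.001,0,0,0],[0,0,0,0]]' | sed -n '2p;4p'
python3 -m pendant '[[-0.001,0,0,0],[0,0,0,0]]' | sed -n '2p;4p'
```

```text
ee_pos: [0.5381, 0.0144, 0.0427]
ft_force: [9.4, 9.1, 2.2]
ee_pos: [0.5374, 0.0144, 0.0428]
ft_force: [10.2, 8.7, 0.9]
ee_pos: [0.5372, 0.0144, 0.043]
ft_force: [14.8, 8.8, -0.9]
```

```bash

python3 -m pendant '[[-0.001,0,0,0],[0,0,0,0]]' | sed -n '2p;4p'
python3 -m pendant '[[0.002,0,0,0],[0,0,0,0],[0,0,0,0]]' | sed -n '2p;4p'
python3 -m pendant '[[0,0,0,0],[0,0,0,0],[0,0,0,0],[0,0,0,0],[0,0,-0.01,0],[0,0,0,0],[0,0,0,0],[0,0,0,0]]' 1
python3 - <<'E'
from h import *
print(to((.538,.0140,.024),-.0864), psi())
E
```

```text
ee_pos: [0.537, 0.0144, 0.0432]
ft_force: [17.3, 7.9, -2.6]
ee_pos: [0.5373, 0.0144, 0.0429]
ft_force: [8.6, 9.9, 3.2]
time: 26.83
ee_pos: [0.5331, 0.011, 0.0503]
eef_rot: [0.999, -0.043, 0.0, 0.0]
ft_force: [-0.6, -0.3, -0.8]
width: 0.0647
grip_force: 0.0
[ 0.0046 -0.0034  0.0263 -0.0005] -0.0868580315588104
```

```bash

python3 -m pendant '[[0.0048,-0.0032,0,0],[0,0,0,0],[0,0,0,0],[0,0,0.012,0],[0,0,0.009,0],[0,0,0.005,0],[0,0,0,0],[0,0,0,0]]' 1| sed -n '2,5p'
python3 -m pendant '[[0,0,0,0],[0,0,0,0],[0,0,0,0],[0,0,0,0],[0,0,0,0],[0,0,0,0],[0,0,0,0],[0,0,0,0]]' 0 40| sed -n '2,6p'
```

```text
ee_pos: [0.5377, 0.014, 0.0234]
eef_rot: [0.999, -0.043, -0.001, -0.0]
ft_force: [-0.6, 0.2, 0.1]
width: 0.0869
ee_pos: [0.5382, 0.0146, 0.0241]
eef_rot: [0.999, -0.043, 0.0, -0.0]
ft_force: [0.7, 4.7, 0.3]
width: 0.0496
grip_force: 40.0
```

```bash

python3 -m pendant '[[0,0,-0.01,0],[0,0,-0.02,0],[0,0,-0.03,0],[0,0,-0.03,0],[0,0,-0.02,0],[0,0,0,-0.044],[0,0,0,0],[0,0,0,0]]' | sed -n '1,6p'
python3 - <<'E'
from h import *
print(to((.6138,-.3598,.022),-.043), psi())
E
```

```text
time: 28.83
ee_pos: [0.5376, 0.0136, 0.1336]
eef_rot: [1.0, -0.022, -0.0, 0.0]
ft_force: [0.3, 0.5, -1.9]
width: 0.0493
grip_force: 40.0
[ 0.0922  0.3698  0.1116 -0.001 ] -0.04401442749817033
```

```bash

python3 -m pendant '[[0.0092,0.037,0,0],[0.0092,0.037,0,0],[0.0092,0.037,0,0],[0.0092,0.037,0,0],[0.0092,0.037,0,0],[0.0092,0.037,0,0],[0.0092,0.037,0,0],[0.0092,0.037,0,0]]' | sed -n '2p'
python3 -m pendant '[[0.0092,0.037,0,0],[0.0092,0.037,0,0],[0,0,0,0],[0,0,0.03,0],[0,0,0.03,0],[0,0,0.01,0],[0,0,0,0],[0,0,0,0]]' | sed -n '2,6p'
python3 - <<'E'
from h import *
print(to((.6138,-.3598,.022),-.043), psi())
E
```

```text
ee_pos: [0.5982, -0.2867, 0.1324]
ee_pos: [0.6139, -0.3593, 0.0638]
eef_rot: [1.0, -0.021, -0.001, -0.0]
ft_force: [0.4, -0.6, -1.2]
width: 0.0497
grip_force: 40.0
[-0.0001  0.0005  0.0418  0.0001] -0.04294830745847183
```

```bash

python3 -m pendant '[[0,0.0005,0.02,0],[0,0,0.012,0],[0,0,0.005,0],[0,0,0,0],[0,0,0,0]]' | sed -n '2p;4,5p'
python3 -m pendant '[[0,0,0.002,0],[0,0,0.001,0],[0,0,0,0]]' | sed -n '2p;4p'
python3 -m pendant '[[0,0,0.001,0],[0,0,0.001,0],[0,0,0,0]]' | sed -n '2p;4p'
```

```text
ee_pos: [0.6144, -0.3602, 0.0278]
ft_force: [0.7, 0.6, -1.0]
width: 0.0494
ee_pos: [0.6144, -0.3602, 0.0245]
ft_force: [0.1, -0.1, -1.8]
ee_pos: [0.6146, -0.3603, 0.0227]
ft_force: [-0.4, 0.7, 3.6]
```

Floor contact. Releasing and going back towards the tray.

```bash

python3 -m pendant '[[0,0,0,0],[0,0,0,0],[0,0,0,0],[0,0,0,0],[0,0,0,0]]' 0.8 | sed -n '2p;4,5p'
python3 -m pendant '[[0,0,-0.03,0],[0,0,-0.04,0],[0,0,-0.04,0],[-0.01,-0.04,0,0],[-0.01,-0.04,0,0],[-0.01,-0.04,0,0],[-0.01,-0.04,0,0],[-0.01,-0.04,0,0]]' 0.5 | sed -n '2p'
python3 -m pendant '[[-0.01,-0.04,0,0],[-0.01,-0.04,0,0],[-0.01,-0.04,0,0],[-0.01,-0.04,0,0],[-0.01,-0.04,0,-0.115],[0,0,0,-0.115],[0,0,0,0]]' 0.5 | sed -n '1,2p'
python3 top.py t2 red yellow green blue | grep -v floor
python3 top.py t3 | grep -E "green|blue"
```

```text
ee_pos: [0.6141, -0.3601, 0.022]
ft_force: [0.0, -0.1, -0.0]
width: 0.0685
ee_pos: [0.572, -0.1564, 0.1322]
time: 32.75
ee_pos: [0.5308, 0.0468, 0.1324]
red 0.73 ((618.7023315429688, -265.71124267578125), (49.12069320678711, 109.50359344482422), 87.00834655761719)
yellow 0.65 ((614.5210571289062, -359.62890625), (54.3104133605957, 112.4677963256836), 88.32147979736328)
yellow 0.56 ((728.0067138671875, -274.71429443359375), (312.0092468261719, 76.3152847290039), 89.96562194824219)
green 0.73 ((493.49920654296875, 221.1510009765625), (109.51636505126953, 51.00640106201172), 11.357251167297363)
green 0.27 ((543.6763305664062, -304.84967041015625), (171.28929138183594, 283.1854553222656), 87.43537902832031)
blue 0.7 ((601.882568359375, 319.7044372558594), (114.83596801757812, 52.70677947998047), 11.505075454711914)
blue 0.37 ((614.4887084960938, -359.12152099609375), (52.20521545410156, 107.89350891113281), 86.42121124267578)
green 21 [255.0952 227.4286] tray [0.4949 0.2224] sq/nestknob [0.4946 0.222 ] floor [0.4991 0.2283]
green 46 [414.3696 229.8913] tray [ 0.4761 -0.2514] sq/nestknob [ 0.4758 -0.2508] floor [ 0.4797 -0.2587]
blue 28 [223.3929 192.6429] tray [0.6027 0.3183] sq/nestknob [0.6021 0.3176] floor [0.6099 0.3268]
blue 52 [445.5 230.5] tray [ 0.4721 -0.3435] sq/nestknob [ 0.4718 -0.3427] floor [ 0.4756 -0.3534]
blue 13 [456.7692 229.6923] tray [ 0.4737 -0.377 ] sq/nestknob [ 0.4734 -0.3762] floor [ 0.4772 -0.3879]
```

Red and yellow are both seated. Green next, at (0.494, 0.222).

```bash
python3 - <<'E'
from h import *
print(to((.494,.222,.036),.188),psi())
E
```

```text
[-0.0033 -0.1834  0.0959 -0.0048] 0.18315873326402465
```

```bash
python3 -m pendant '[[-0.0006,-0.0366,0,-0.004],[-0.0006,-0.0366,0,0],[-0.0006,-0.0366,0,0],[-0.0006,-0.0366,0,0],[-0.0006,-0.0366,0,0],[0,0,0.02,0],[0,0,0,0],[0,0,0,0]]' 0.5 |sed -n '2p'
python3 look.py w10 | grep -E "^t|gre"
python3 - <<'E'
from h import *
print(to((.494,.222,.036),.188),psi())
E
```

```text
ee_pos: [0.4935, 0.222, 0.1113]
t 33.7667 cam [0.5619 0.2343 0.2616] tcp [0.4942 0.2217 0.1121] psi 0.18886664055233585 w 0.042992231448205055
green 571 [316.352 208.676] knobTray [0.4983 0.2235] nest [0.4861 0.2214] sqtop [0.4867 0.2215]
[-0.0001 -0.0003  0.0761  0.0009] 0.18886664055233585
```

Green knob at (316,209), centred.

```bash
python3 -m pendant '[[0,0,0.035,0],[0,0,0.025,0],[0,0,0.012,0],[0,0,0.004,0],[0,0,0,0],[0,0,0,0]]' |sed -n '2p;4p'
python3 -m pendant '[[0,0,0,0],[0,0,0,0],[0,0,0,0],[0,0,0,0],[0,0,0,0],[0,0,0,0]]' 0 30 |sed -n '2,6p'
python3 -m pendant '[[0,0,-0.01,0],[0,0,-0.02,0],[0,0,-0.03,0],[0,0,-0.03,0],[0,0,0,0.092],[0,0,0,0.092],[0,0,0,0.092],[0,0,0,0]]'|sed -n '2,6p'
python3 - <<'E'
from h import *
print(to((.5545,.0245,.042),-.0864), psi())
E
```

```text
ee_pos: [0.4947, 0.223, 0.0374]
ft_force: [0.4, 1.5, 0.8]
ee_pos: [0.494, 0.2231, 0.0365]
eef_rot: [0.995, 0.096, 0.0, -0.0]
ft_force: [-0.4, -0.3, 3.7]
width: 0.0186
grip_force: 30.0
ee_pos: [0.4936, 0.2228, 0.1265]
eef_rot: [0.999, -0.044, 0.0, 0.0]
ft_force: [0.5, -0.1, -1.6]
width: 0.019
grip_force: 30.0
[ 0.0778  0.1923  0.0845 -0.0026] -0.08897496012576726
```

Contact expected at z≈0.0405.

```bash
python3 -m pendant '[[0.013,0.032,0,0],[0.013,0.032,0,0],[0.013,0.032,0,0],[0.013,0.032,0,0],[0.013,0.032,0,0],[0.013,0.032,0,0],[0,0,0.01,0],[0,0,0.02,0]]' |sed -n '2p'
python3 -m pendant '[[0,0,0.03,0],[0,0,0.02,0],[0,0,0.002,0],[0,0,0,0],[0,0,0,0]]'|sed -n '2,6p'
python3 - <<'E'
from h import *
print(to((.5555,.0245,.0405),-.0864), psi())
E
```

```text
ee_pos: [0.5571, 0.0223, 0.0977]
ee_pos: [0.5557, 0.0253, 0.0451]
eef_rot: [0.999, -0.042, 0.0, -0.0]
ft_force: [1.1, -0.4, -1.5]
width: 0.0189
grip_force: 30.0
[-0.0001  0.0008  0.0046  0.0032] -0.08318320927239044
```

```bash
python3 -m pendant '[[0,0,0.002,0],[0,0,0.0015,0],[0,0,0.0015,0],[0,0,0,0]]'|sed -n '2p;4p'
python3 -m pendant '[[0,0.003,0,0],[0,0.003,0,0],[0,0.003,0,0],[0,0,0,0]]' - 15| sed -n '2p;4p'
python3 -m pendant '[[0,0.001,0,0],[0,0.001,0,0],[0,0,0,0]]' | sed -n '2p;4p'
python3 -m pendant '[[0,0.001,0,0],[0,0.001,0,0],[0,0,0,0]]' | sed -n '2p;4p'
```

```text
ee_pos: [0.5558, 0.025, 0.0402]
ft_force: [-3.1, 0.2, 6.3]
ee_pos: [0.5555, 0.0165, 0.0402]
ft_force: [0.7, 2.7, 6.0]
ee_pos: [0.5554, 0.015, 0.0402]
ft_force: [0.7, 3.4, 6.1]
ee_pos: [0.5552, 0.0132, 0.0402]
ft_force: [0.7, 4.9, 5.6]
```

```bash

python3 -m pendant '[[0,0.001,0,0],[0,0.001,0,0],[0,0,0,0]]' | sed -n '2p;4p'
python3 -m pendant '[[0,0.0005,0,0],[0,0,0,0]]' | sed -n '2p;4p'
python3 -m pendant '[[-0.003,0,0,0],[-0.003,0,0,0],[-0.003,0,0,0],[-0.003,0,0,0],[-0.003,0,0,0],[0,0,0,0]]' | sed -n '2p;4p'
python3 -m pendant '[[-0.0015,0,0,0],[-0.001,0,0,0],[0,0,0,0]]' | sed -n '2p;4p'
```

```text
ee_pos: [0.5551, 0.0129, 0.0403]
ft_force: [-0.9, 10.6, 5.8]
ee_pos: [0.5552, 0.0129, 0.0403]
ft_force: [2.1, 12.0, 6.3]
ee_pos: [0.5424, 0.0139, 0.0412]
ft_force: [9.6, 11.0, 3.0]
ee_pos: [0.5404, 0.0141, 0.0413]
ft_force: [9.8, 10.5, 2.3]
```

```bash

python3 -m pendant '[[-0.001,0,0,0],[-0.001,0,0,0],[0,0,0,0]]' | sed -n '2p;4p'
python3 -m pendant '[[-0.001,0,0,0],[0,0,0,0]]' | sed -n '2p;4p'
python3 -m pendant '[[-0.001,0,0,0],[0,0,0,0]]' | sed -n '2p;4p'
python3 -m pendant '[[-0.001,0,0,0],[0,0,0,0]]' | sed -n '2p;4p'
```

```text
ee_pos: [0.5384, 0.0143, 0.0413]
ft_force: [9.3, 11.3, 1.9]
ee_pos: [0.5375, 0.0143, 0.0413]
ft_force: [11.5, 10.0, 3.2]
ee_pos: [0.5371, 0.0143, 0.0414]
ft_force: [12.6, 10.3, -0.5]
ee_pos: [0.537, 0.0143, 0.0416]
ft_force: [15.9, 10.2, -2.5]
```

Home again at x≈0.537. Backing off the push, letting go, then taking the long edges.

```bash

python3 -m pendant '[[0.002,0,0,0],[0,0,0,0],[0,0,0,0]]' | sed -n '2p;4p'
python3 -m pendant '[[0,0,0,0],[0,0,0,0],[0,0,0,0],[0,0,0,0],[0,0,-0.01,0],[0,0,0,0],[0,0,0,0],[0,0,0,0]]' 1 | sed -n '2p;5p'
python3 - <<'E'
from h import *
print(to((.538,.0143,.024),-.0864), psi())
E
```

```text
ee_pos: [0.5372, 0.0144, 0.0413]
ft_force: [7.6, 10.7, 5.0]
ee_pos: [0.5336, 0.011, 0.0492]
width: 0.0646
[ 0.0042 -0.0036  0.0252  0.0015] -0.0849185791831424
```

```bash

python3 -m pendant '[[0.0042,-0.0036,0,0],[0,0,0,0],[0,0,0,0],[0,0,0.012,0],[0,0,0.008,0],[0,0,0.005,0],[0,0,0,0],[0,0,0,0]]' 1| sed -n '2,5p'
python3 -m pendant '[[0,0,0,0],[0,0,0,0],[0,0,0,0],[0,0,0,0],[0,0,0,0],[0,0,0,0],[0,0,0,0],[0,0,0,0]]' 0 40| sed -n '2p;4,6p'
python3 -m pendant '[[0,0,-0.01,0],[0,0,-0.02,0],[0,0,-0.03,0],[0,0,-0.03,0],[0,0,-0.02,0],[0,0,0,-0.042],[0,0,0,0],[0,0,0,0]]' | sed -n '1,6p'
python3 - <<'E'
from h import *
print(to((.4793,-.2589,.022),-.043), psi())
E
```

```text
ee_pos: [0.5375, 0.0145, 0.0234]
eef_rot: [0.999, -0.042, -0.001, -0.0]
ft_force: [0.5, 0.3, 0.4]
width: 0.0871
ee_pos: [0.538, 0.0148, 0.0241]
ft_force: [-0.4, 0.2, 0.6]
width: 0.0501
grip_force: 40.0
time: 42.52
ee_pos: [0.5375, 0.0143, 0.1336]
eef_rot: [1.0, -0.022, -0.0, 0.0]
ft_force: [0.5, -0.5, -2.5]
width: 0.0496
grip_force: 40.0
[-0.0464  0.2754  0.1116 -0.0008] -0.043775955867078366
```

```bash

python3 -m pendant '[[-0.0058,0.0344,0,0],[-0.0058,0.0344,0,0],[-0.0058,0.0344,0,0],[-0.0058,0.0344,0,0],[-0.0058,0.0344,0,0],[-0.0058,0.0344,0,0],[-0.0058,0.0344,0,0],[-0.0058,0.0344,0,0]]' | sed -n '2p'
python3 -m pendant '[[0,0,0,0],[0,0,0.03,0],[0,0,0.03,0],[0,0,0.01,0],[0,0,0,0],[0,0,0,0]]' | sed -n '2,6p'
python3 - <<'E'
from h import *
print(to((.4793,-.2589,.022),-.043), psi())
E
```

```text
ee_pos: [0.4785, -0.2598, 0.1329]
ee_pos: [0.4797, -0.258, 0.064]
eef_rot: [1.0, -0.021, -0.001, -0.0]
ft_force: [-0.1, -0.1, -1.5]
width: 0.0495
grip_force: 40.0
[-0.0004  0.0009  0.042   0.0004] -0.042649831648111675
```

```bash

python3 -m pendant '[[0,0.0005,0.02,0],[0,0,0.012,0],[0,0,0.005,0],[0,0,0,0],[0,0,0,0]]' | sed -n '2p;4,5p'
python3 -m pendant '[[0,0,0.002,0],[0,0,0.001,0],[0,0,0,0]]' | sed -n '2p;4p'
python3 -m pendant '[[0,0,0.001,0],[0,0,0.001,0],[0,0,0,0]]' | sed -n '2p;4p'
```

```text
ee_pos: [0.4802, -0.259, 0.0277]
ft_force: [-0.5, 0.4, -1.4]
width: 0.0498
ee_pos: [0.48, -0.2591, 0.0244]
ft_force: [-0.3, 0.5, -2.2]
ee_pos: [0.4802, -0.2591, 0.0224]
ft_force: [-0.6, 0.9, 1.5]
```

```bash

python3 -m pendant '[[0,0,0.0005,0],[0,0,0,0]]' | sed -n '2p;4p'
python3 -m pendant '[[0,0,0,0],[0,0,0,0],[0,0,0,0],[0,0,0,0],[0,0,0,0]]' 0.8 | sed -n '2p;4,5p'
python3 -m pendant '[[0,0,-0.03,0],[0,0,-0.04,0],[0,0,-0.04,0],[0.01,-0.04,0,0],[0.01,-0.04,0,0],[0.01,-0.04,0,0],[0.01,-0.04,0,0],[0.01,-0.04,0,0]]' 0.5 | sed -n '2p'
python3 -m pendant '[[0.01,-0.04,0,0],[0.01,-0.04,0,0],[0,0,0,-0.115],[0,0,0,-0.115],[0,0,0,0],[0,0,0,0]]' 0.5 | sed -n '1,2p'
python3 top.py t4 red yellow green blue | grep -E "^blue 2|^blue 3|\(\("
python3 - <<'E'
from h import *
print(to((.6022,.3183,.036),.188),psi())
E
```

```text
ee_pos: [0.4802, -0.2591, 0.0222]
ft_force: [-0.3, 0.2, 5.8]
ee_pos: [0.4798, -0.259, 0.0215]
ft_force: [-0.3, 0.2, -0.0]
width: 0.0678
ee_pos: [0.5385, -0.0595, 0.1318]
time: 46.35
ee_pos: [0.5616, 0.0175, 0.1314]
blue 28 [223.3929 192.6429] tray [0.6027 0.3183] sq/nestknob [0.6021 0.3176] floor [0.6099 0.3268]
red 0.91 ((620.0157470703125, -264.8910217285156), (55.05072784423828, 112.70999908447266), 88.588134765625)
yellow 0.59 ((606.700927734375, -358.7259521484375), (55.359222412109375, 109.61334228515625), 88.15601348876953)
green 0.97 ((479.71875, -259.5534362792969), (51.32905197143555, 112.04570007324219), 87.00834655761719)
blue 0.69 ((603.135986328125, 319.903076171875), (109.0247573852539, 52.971214294433594), 11.838054656982422)
blue 0.63 ((608.2333984375, -358.8140563964844), (55.18549346923828, 106.44100189208984), 88.23632049560547)
[ 0.096  -0.2881  0.0956 -0.0033] 0.1846581171774651
```

Yellow reads about 7 mm away from where it was, so I'll check the picture.

```bash
python3 top.py t5 yellow | grep -E "yellow|red"; python3 - <<'E'
import cv2
i=cv2.imread("pics/t5.png")[140:270,210:470]
cv2.imwrite("pics/t5c.png",cv2.resize(i,(800,400),interpolation=cv2.INTER_CUBIC))
E
```

```text
red 27 [415.963  182.2593] tray [ 0.6201 -0.2641] sq/nestknob [ 0.6195 -0.2635] floor [ 0.6278 -0.2718]
yellow 30 [448.  185.5] tray [ 0.6077 -0.3599] sq/nestknob [ 0.6072 -0.3591] floor [ 0.6151 -0.3703]
yellow 0.64 ((608.0079345703125, -361.59063720703125), (51.821964263916016, 107.87561798095703), 86.40165710449219)
```

View pics/t5c.png

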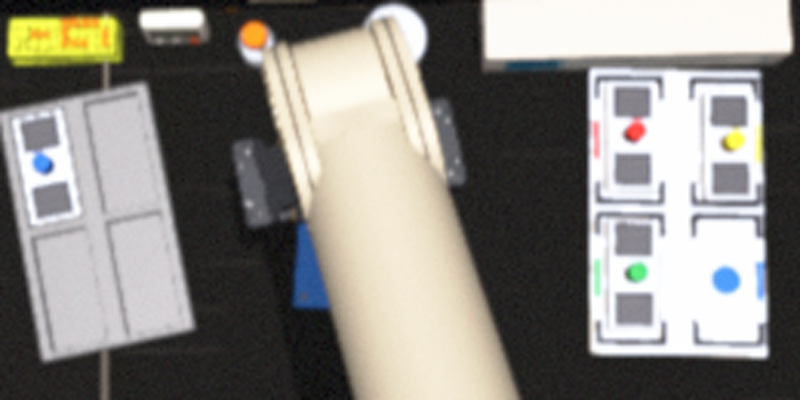

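The yellow plate (735,140) sits lower in its nest than the red one, so it may have been knocked while I was away. I'll look at it close up before taking blue.

```bash
python3 -m pendant '[[0,0,0,0.115],[0,0,0,0.113],[0,0.04,-0.01,0],[-0.01,0.04,-0.01,0],[-0.01,0.04,-0.01,0],[-0.01,0.04,0,0],[-0.01,0.04,0,0],[-0.01,0.04,0,0]]' 0.5 | sed -n '2p'
python3 -m pendant '[[0,0.04,0,0],[0,0.04,0,0],[0,0.04,0,0],[-0.02,0,0,0],[0,0,0,0],[0,0,0,0]]' | sed -n '2p'
python3 look.py w11 | grep -E "^t|yel"
python3 - <<'E'
import cv2
i=cv2.imread("pics/w11.png")[0:250,170:470]
cv2.imwrite("pics/w11c.png",cv2.resize(i,(720,600),interpolation=cv2.INTER_CUBIC))
E
```

```text
ee_pos: [0.5016, -0.2205, 0.1617]
ee_pos: [0.4769, -0.3382, 0.1611]
t 47.9167 cam [ 0.5462 -0.342   0.3114] tcp [ 0.4779 -0.3373  0.1614] psi -0.04100893455437239 w 0.04280737578110539
yellow 553 [338.5009  48.8825] knobTray [ 0.6066 -0.3617] nest [ 0.616  -0.3647] sqtop [ 0.6156 -0.3646]
yellow 262 [367.   51.5] knobTray [ 0.6036 -0.3856] nest [ 0.6125 -0.3924] sqtop [ 0.6121 -0.3921]
```

View pics/w11c.png

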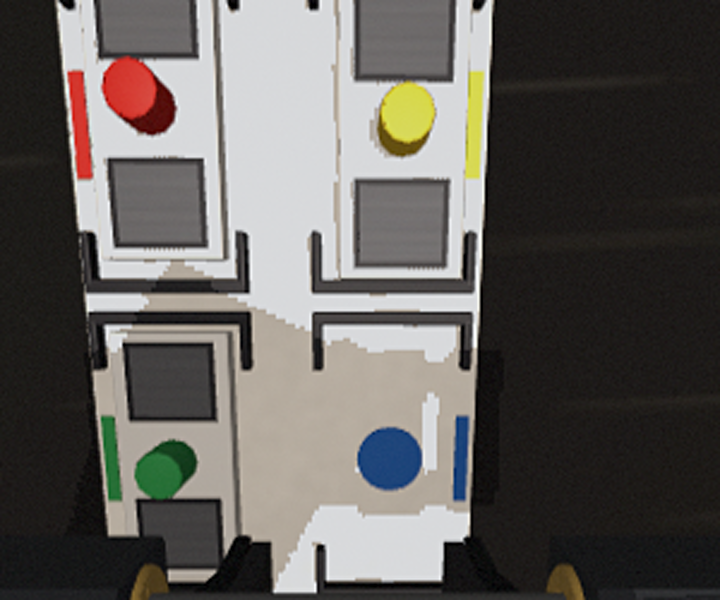

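Yellow lies flat inside its nest, with its end against the black stop near (395,280), between the ears, so it can stay. Now blue.

```bash
python3 -m pendant '[[0.0057,-0.0388,0,0],[0.0057,-0.0388,0,0],[0.0057,-0.0388,0,0],[0.0057,-0.0388,0,0],[0.0057,-0.0388,0,0],[0.0057,-0.0388,0,0],[0.0057,-0.0388,0,0],[0.0057,-0.0388,0,0]]' 0.5 | sed -n '2p'
python3 -m pendant '[[0.0057,-0.0388,0,0],[0.0057,-0.0388,0,0],[0.0057,-0.0388,0,0],[0.0057,-0.0388,0,0],[0.0057,-0.0388,0,0],[0.0057,-0.0388,0,0],[0.0057,-0.0388,0,0],[0.0057,-0.0388,0,0]]' | sed -n '2p'
python3 -m pendant '[[0,0,0.02,-0.115],[0,0,0.025,-0.114],[0,0,0,0],[0,0,0,0]]' | sed -n '2p'
python3 look.py w12 | grep -E "^t|blue"
python3 - <<'E'
from h import *
print(to((.6022,.3183,.036),.188),psi())
E
```

```text
ee_pos: [0.5361, -0.0259, 0.1619]
ee_pos: [0.5935, 0.2825, 0.1617]
ee_pos: [0.5929, 0.2794, 0.1155]
t 49.6333 cam [0.6614 0.2914 0.2657] tcp [0.5939 0.2795 0.117 ] psi 0.18465193380003453 w 0.04352529868717026
blue 1744 [577.2867 226.1628] knobTray [0.6211 0.0697] nest [0.6134 0.0278] sqtop [0.6138 0.0298]
blue 570 [271.4491 188.5368] knobTray [0.6062 0.3183] nest [0.5957 0.3234] sqtop [0.5962 0.3231]
blue 447 [527.5235 286.8255] knobTray [0.561  0.0889] nest [0.542  0.0506] sqtop [0.5429 0.0525]
[ 0.0154 -0.0366  0.081  -0.0033] 0.18465193380003453
```

```bash
python3 -m pendant '[[0.015,-0.036,0,-0.003],[0,0,0.005,0],[0,0,0,0],[0,0,0,0]]' | sed -n '2p'
python3 look.py w13 | grep -E "^t|blue"
python3 - <<'E'
from h import *
print(to((.6022,.3183,.036),.188),psi())
E
```

```text
ee_pos: [0.6025, 0.3172, 0.1128]
t 50.0167 cam [0.6704 0.3292 0.2633] tcp [0.6027 0.3165 0.1127] psi 0.1884370245968365 w 0.04330928388483571
blue 577 [314.3137 208.9619] knobTray [0.6066 0.3201] nest [0.5944 0.3184] sqtop [0.595  0.3185]
blue 279 [615.7491 234.4409] knobTray [0.6312 0.077 ] nest [0.6237 0.0287] sqtop [0.624  0.0311]
[-0.0002 -0.0019  0.0767  0.0004] 0.1884370245968365
```

Centred (314,209). Down and grip.

```bash
python3 -m pendant '[[0,-0.0015,0.035,0],[0,0,0.025,0],[0,0,0.012,0],[0,0,0.004,0],[0,0,0,0],[0,0,0,0]]' |sed -n '2p;4p'
python3 -m pendant '[[0,0,0,0],[0,0,0,0],[0,0,0,0],[0,0,0,0],[0,0,0,0],[0,0,0,0]]' 0 30 |sed -n '2,6p'
python3 -m pendant '[[0,0,-0.01,0],[0,0,-0.02,0],[0,0,-0.03,0],[0,0,-0.03,0],[0,0,0,0.092],[0,0,0,0.092],[0,0,0,0.092],[0,0,0,0]]'|sed -n '2,6p'
python3 - <<'E'
from h import *
print(to((.5555,.0245,.042),-.0864), psi())
E
```

```text
ee_pos: [0.6026, 0.3188, 0.0369]
ft_force: [1.2, -0.4, -0.7]
ee_pos: [0.6018, 0.319, 0.0357]
eef_rot: [0.995, 0.096, 0.0, -0.0]
ft_force: [-0.6, 1.3, 3.4]
width: 0.0189
grip_force: 30.0
ee_pos: [0.6016, 0.3184, 0.1257]
eef_rot: [0.999, -0.045, 0.0, 0.0]
ft_force: [1.0, 1.3, -1.7]
width: 0.0191
grip_force: 30.0
[-0.0205  0.2968  0.0837 -0.0027] -0.0890530653048198
```

```bash
python3 -m pendant '[[-0.0025,0.0371,0,-0.002],[-0.0025,0.0371,0,0],[-0.0025,0.0371,0,0],[-0.0025,0.0371,0,0],[-0.0025,0.0371,0,0],[-0.0025,0.0371,0,0],[-0.0025,0.0371,0,0],[-0.0025,0.0371,0,0]]' |sed -n '2p'
python3 -m pendant '[[0,0,0.01,0],[0,0,0.02,0],[0,0,0.03,0],[0,0,0.02,0],[0,0,0.001,0],[0,0,0,0],[0,0,0,0]]'|sed -n '2,6p'
python3 - <<'E'
from h import *
print(to((.5555,.0245,.0397),-.0864), psi())
E
```

```text
ee_pos: [0.5564, 0.0227, 0.1254]
ee_pos: [0.5578, 0.0249, 0.0454]
eef_rot: [0.999, -0.041, 0.001, -0.0]
ft_force: [-0.0, -0.7, -1.0]
width: 0.019
grip_force: 30.0
[-0.0022  0.0006  0.0057  0.0053] -0.08110776415842412
```

```bash
python3 -m pendant '[[0,0,0.003,0.003],[0,0,0.0015,0],[0,0,0.0013,0],[0,0,0,0]]'|sed -n '2p;4p'
python3 -m pendant '[[0,0.003,0,0],[0,0.003,0,0],[0,0.003,0,0],[0,0,0,0]]' - 15| sed -n '2p;4p'
python3 -m pendant '[[0,0.001,0,0],[0,0.001,0,0],[0,0,0,0]]' | sed -n '2p;4p'
python3 -m pendant '[[0,0.001,0,0],[0,0.001,0,0],[0,0,0,0]]' | sed -n '2p;4p'
```

```text
ee_pos: [0.5577, 0.0244, 0.0396]
ft_force: [-3.3, -0.6, 6.9]
ee_pos: [0.5575, 0.0161, 0.0396]
ft_force: [0.3, 2.1, 6.3]
ee_pos: [0.5574, 0.0145, 0.0396]
ft_force: [0.4, 4.4, 6.5]
ee_pos: [0.5572, 0.0129, 0.0396]
ft_force: [0.8, 6.2, 6.1]
```

```bash

python3 -m pendant '[[0,0.001,0,0],[0,0.0005,0,0],[0,0,0,0]]' | sed -n '2p;4p'
python3 -m pendant '[[-0.003,0,0,0],[-0.003,0,0,0],[-0.003,0,0,0],[-0.003,0,0,0],[-0.003,0,0,0],[0,0,0,0]]' | sed -n '2p;4p'
python3 -m pendant '[[-0.002,0,0,0],[-0.002,0,0,0],[0,0,0,0]]' | sed -n '2p;4p'
python3 -m pendant '[[-0.001,0,0,0],[0,0,0,0]]' | sed -n '2p;4p'
```

```text
ee_pos: [0.5572, 0.0128, 0.0397]
ft_force: [1.8, 9.2, 4.8]
ee_pos: [0.5438, 0.0139, 0.0403]
ft_force: [7.3, 9.0, 3.2]
ee_pos: [0.5401, 0.0143, 0.0403]
ft_force: [8.3, 9.7, 1.4]
ee_pos: [0.5393, 0.0143, 0.0403]
ft_force: [7.9, 8.4, 1.9]
```

```bash

python3 -m pendant '[[-0.001,0,0,0],[-0.001,0,0,0],[0,0,0,0]]' | sed -n '2p;4p'
python3 -m pendant '[[-0.001,0,0,0],[0,0,0,0]]' | sed -n '2p;4p'
python3 -m pendant '[[-0.001,0,0,0],[0,0,0,0]]' | sed -n '2p;4p'
python3 -m pendant '[[-0.0005,0,0,0],[0,0,0,0]]' | sed -n '2p;4p'
```

```text
ee_pos: [0.5373, 0.0145, 0.0403]
ft_force: [7.6, 8.7, 1.2]
ee_pos: [0.537, 0.0145, 0.0404]
ft_force: [12.1, 9.0, -2.1]
ee_pos: [0.5369, 0.0145, 0.0407]
ft_force: [13.9, 9.0, -2.9]
ee_pos: [0.5368, 0.0145, 0.0408]
ft_force: [15.6, 9.0, -2.5]
```

```bash

python3 -m pendant '[[0.002,0,0,0],[0,0,0,0],[0,0,0,0]]' | sed -n '2p;4p'
python3 -m pendant '[[0,0,0,0],[0,0,0,0],[0,0,0,0],[0,0,0,0],[0,0,-0.01,0],[0,0,0,0],[0,0,0,0],[0,0,0,0]]' 1 | sed -n '2p;5p'
python3 - <<'E'
from h import *
print(to((.538,.0143,.024),-.0864), psi())
E
```

```text
ee_pos: [0.537, 0.0146, 0.0405]
ft_force: [9.3, 8.9, 3.8]
ee_pos: [0.5336, 0.0118, 0.0486]
width: 0.0645
[ 0.0042 -0.0029  0.0246  0.0005] -0.08588426497760711
```

```bash

python3 -m pendant '[[0.0042,-0.0029,0,0],[0,0,0,0],[0,0,0,0],[0,0,0.012,0],[0,0,0.0075,0],[0,0,0.005,0],[0,0,0,0],[0,0,0,0]]' 1| sed -n '2,5p'
python3 -m pendant '[[0,0,0,0],[0,0,0,0],[0,0,0,0],[0,0,0,0],[0,0,0,0],[0,0,0,0],[0,0,0,0],[0,0,0,0]]' 0 40| sed -n '2p;4,6p'
python3 -m pendant '[[0,0,-0.01,0],[0,0,-0.02,0],[0,0,-0.03,0],[0,0,-0.03,0],[0,0,-0.02,0],[0,0,0,-0.042],[0,0,0,0],[0,0,0,0]]' | sed -n '1,6p'
python3 - <<'E'
from h import *
print(to((.4746,-.3538,.022),-.043), psi())
E
```

```text
ee_pos: [0.5375, 0.0145, 0.0233]
eef_rot: [0.999, -0.043, -0.001, -0.0]
ft_force: [-1.1, -0.4, 0.3]
width: 0.0866
ee_pos: [0.538, 0.0148, 0.024]
ft_force: [1.1, 0.9, 0.5]
width: 0.0494
grip_force: 40.0
time: 58.93
ee_pos: [0.5375, 0.0142, 0.1334]
eef_rot: [1.0, -0.022, -0.0, 0.0]
ft_force: [0.6, -0.2, -2.8]
width: 0.0497
grip_force: 40.0
[-0.047   0.3704  0.1114 -0.0019] -0.04486581419977927
```

```bash

python3 -m pendant '[[-0.0047,0.037,0,0],[-0.0047,0.037,0,0],[-0.0047,0.037,0,0],[-0.0047,0.037,0,0],[-0.0047,0.037,0,0],[-0.0047,0.037,0,0],[-0.0047,0.037,0,0],[-0.0047,0.037,0,0]]' | sed -n '2p'
python3 -m pendant '[[-0.0047,0.037,0,0],[-0.0047,0.037,0,0],[0,0,0,0],[0,0,0.03,0],[0,0,0.03,0],[0,0,0.01,0],[0,0,0,0],[0,0,0,0]]' | sed -n '2,6p'
python3 look.py w14 | grep -E "^t|yel"
python3 - <<'E'
from h import *
print(to((.4746,-.3538,.022),-.043), psi())
E
```

```text
ee_pos: [0.486, -0.2811, 0.1327]
ee_pos: [0.4747, -0.3526, 0.0638]
eef_rot: [1.0, -0.022, -0.001, -0.0]
ft_force: [0.5, 0.4, -1.4]
width: 0.0495
grip_force: 40.0
t 60.3167 cam [ 0.5441 -0.3567  0.2141] tcp [ 0.4754 -0.3532  0.0649] psi -0.04376535481109909 w 0.0493752324129206
yellow 843 [323.2444  12.2112] knobTray [ 0.5994 -0.3615] nest [ 0.6131 -0.3627] sqtop [ 0.6125 -0.3627]
yellow 436 [369.1124  23.1124] knobTray [ 0.5934 -0.3851] nest [ 0.6056 -0.3921] sqtop [ 0.605  -0.3918]
[-0.0008  0.0006  0.0429 -0.0008] -0.04376535481109909
```

```bash

python3 -m pendant '[[-0.0005,0.0003,0.02,0],[0,0,0.012,0],[0,0,0.005,0],[0,0,0,0],[0,0,0,0]]' | sed -n '2p;4,5p'
python3 -m pendant '[[0,0,0.002,0],[0,0,0.001,0],[0,0,0,0]]' | sed -n '2p;4p'
python3 -m pendant '[[0,0,0.001,0],[0,0,0.001,0],[0,0,0,0]]' | sed -n '2p;4p'
```

```text
ee_pos: [0.4745, -0.3535, 0.0275]
ft_force: [0.4, -0.1, -1.6]
width: 0.0495
ee_pos: [0.4744, -0.3535, 0.0242]
ft_force: [-0.8, 0.8, -1.8]
ee_pos: [0.4746, -0.3535, 0.0223]
ft_force: [0.1, -0.1, 3.2]
```

```bash

python3 -m pendant '[[0,0,0,0],[0,0,0,0],[0,0,0,0],[0,0,0,0],[0,0,0,0]]' 0.8 | sed -n '2p;4,5p'
python3 -m pendant '[[0,0,-0.03,0],[0,0,-0.04,0],[0,0,-0.04,0],[0,0,-0.04,0],[0.01,-0.04,0,0],[0.01,-0.04,0,0],[0.01,-0.04,0,0],[0.01,-0.04,0,0]]' | sed -n '2p'
python3 -m pendant '[[0.01,-0.04,0,0],[0,-0.04,0,0],[0,-0.04,0,0],[0,-0.04,0,0],[0,-0.04,0,0],[0,0,0,0],[0,0,0,0]]' | sed -n '1,2p'
python3 top.py t6 red yellow green blue | grep -E "\(\("
python3 - <<'E'
import cv2
i=cv2.imread("pics/t6.png")[160:260,370:480]
cv2.imwrite("pics/t6c.png",cv2.resize(i,(660,600),interpolation=cv2.INTER_CUBIC))
E
```

```text
ee_pos: [0.4743, -0.3534, 0.0219]
ft_force: [-0.6, -0.4, -0.3]
width: 0.0681
ee_pos: [0.5214, -0.1937, 0.1723]
time: 62.9
ee_pos: [0.5399, 0.007, 0.1721]
red 0.72 ((618.25830078125, -265.671875), (49.027000427246094, 110.69529724121094), 86.695068359375)
yellow 0.75 ((544.7508544921875, -304.5315856933594), (172.8599853515625, 285.6150817871094), 88.0387191772461)
yellow 0.67 ((609.6873168945312, -361.9327392578125), (52.29402542114258, 111.03824615478516), 86.40165710449219)
green 0.93 ((482.61444091796875, -259.8289489746094), (51.577152252197266, 113.2266616821289), 87.00834655761719)
green 0.28 ((620.0277099609375, -265.87542724609375), (49.3101692199707, 113.5125732421875), 87.00833892822266)
blue 0.61 ((475.6288757324219, -352.99822998046875), (51.28777313232422, 109.79061126708984), 86.40165710449219)
```

View pics/t6c.png

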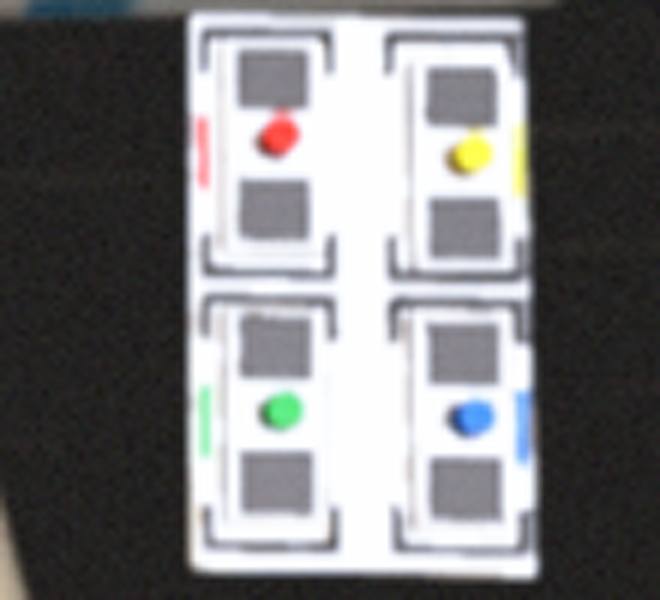

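All four plates lie flat in their own nests. Yellow, at (470,155), sits a little towards one end stop but inside its nest. Handing in.

```bash
python3 -c "
from bench import r
print(r.close_job())"
```

```text
the job is handed in; nothing more can be done
None
```

All four plates were squared and laid flat in the nests of their own colour, in the order red, yellow, green, blue, and the job was handed in at about 63 s. The yellow plate had shifted about 7 mm inside its nest by the next check, probably the knock, and I left it there because it still lay flat against the end stop.

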